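# Set and lock the side stop of a card punch

### The arm

A 6-joint arm with a two-finger parallel gripper is mounted at the origin on the work surface. World frame = base frame: x ahead of the robot, y to its left, z up, the work surface at z = 0. Lengths are in m, angles in rad, forces in N, time in s.
With the tool pointing down it reaches from about 0.3 to 0.75 m from the base axis. Payload 8.5 kg.
Tool frame: the origin (TCP) lies on the mounting face of the last link; the fingertips stand 166 mm ahead of it and the grasp point (between the pads) lies 147 mm ahead of it; z points along the fingers, x is the direction in which the jaws open and shut, and the axes are right-handed (so a half turn about z gives the same grasp; the last joint's range is limited). The gripper opens to 88 mm and grips with 3 to 60 N. Pads are 18 mm wide; open, the fingers measure 123 mm over their backs; the gripper's body (75 mm by 187 mm) begins 45 mm behind the grasp point.
Start: joints at [-1.508, 0.381, 1.297, -0, 1.464, -0.215], TCP at [0.151, -0.529, 0.405] pointing down, gripper open.
Joint ranges: [-3.11, 3.11], [-0.89, 2.33], [0.22, 2.48], [-1.42, 4.56], [0.17, 2.85], [-2.88, 2.88]. Speed limits (rad/s): [2.39, 2.39, 3.14, 3.14, 3.14, 3.14].

### API

Orientations are given as a rotation vector (axis times angle).
In Python, from plant import bot gives the robot as it stands.
- The arm moves only by the tool carry_out, never from a script. Its argument "moves" is one flat list of numbers, 7 for each row, row after row: the shift along the tool's x, y, z as a fraction of full scale, then the turn, a rotation vector about the tool's x, y, z as a fraction of full scale, then the opening in per cent of the stroke, from 0 (shut) to 100 (fully open). In form: [tx, ty, tz, rx, ry, rz, claw, tx, ty, tz, rx, ry, rz, claw, ...]. A call has 1 to 20 rows; each row is the pose to reach, as a shift and turn from the pose measured when the call began, along the tool's axes at that moment, turning the shorter way round; what a row does not reach only later rows make up. Full scale, the value 1, is 10 cm for a shift and 360 degrees for a turn. A row lasts 1/10 s, in which the tool goes at most 50 mm and 8.59 degrees, less where a joint would pass 70% of its speed; a pose out of reach is approached as far as the arm can. A call with a number of a shift or a turn outside -1 to 1 is refused whole. A call with a gripper value outside its range is refused whole. The fingers move at their own pace and stop on an object; "grip_force" is the grip in N (left out, the last holds). Time passes only in rows, so rows that repeat a pose let the fingers close. It gives the time, the measured TCP pose, the force and the opening at its end, in the units of the state.
- bot.state(): the state, without advancing time (a new reading comes with each control period).
- bot.read_camera(name): name is "side" or "top"; returns a dict with "frame" (420x560x3 uint8, red, green, blue), "z_map" (420x560 float32, m along the optical axis (not along the pixel's ray), 0 where there is no reading), "fovy" (degrees; the focal length in pixels is half the picture's height over the tangent of half this angle, whatever the lens; pixels are square), "cx", "cy" (the principal point, pixels), "dist" ([k1, k2, p1, p2, k3] as OpenCV has them; the pictures are not rectified), "pose" (4x4, takes a point from camera to world coordinates). Camera axes: x right, y down, z forward; pixel columns grow to the right and rows downward; lengths in m; the calibration is good to about 2 mm. A picture is of the moment at which its call begins.
- bot.hand_in(): hands the job in, once; it reports no verdict.
The state is a dict: "time": time; "q": joint angles; "dq": joint speeds; "effort": joint torques, N m; "tcp_pos": TCP position; "orientation": TCP orientation; "wrist_force": force on the tool from outside, world axes, zero at the start; "moment": the same for the moment, N m; "gripper_width": finger opening in m.
Only numpy, scipy, OpenCV 4.12 (cv2) and the standard library are available. Lean on these libraries where they do the work, as an engineer would, in place of code of your own. Each camera call takes 0.05 s, during which the arm holds its last target.

### The job

A pack of cards lies on the bed of the card punch: with a fingertip push the side stop along until the pack sits square and snug between the stop and the punch's fence, then tighten the wing screw that locks the stop's rod by pushing its wings round clockwise (seen from above), stroke after stroke, until it is fully home and turns no further. Only push: never pinch the stop or the wing screw and do not lift the pack, leave all the other things where they stand, and finish clear of everything.

Things in the scene. Friction and masses are not known exactly. Their poses are not given: they have to be found in the camera images.
- bed: the card punch, fixed: an aluminium bed 240 (its x) x 440 (its y) mm, upper face 12 mm above the table. Origin: centre of its underside, on the table; z up. On its +y half, at bed x 0, y 165 mm, stands a grey clamp block 44 x 50 mm, top 50 mm above the table, with the wing screw on it; the stop's rod runs through it
- fence (a point): middle of the steel fence's face that looks to bed +y, at bed y = -100 mm, 34 mm above the table; axes as the bed's. The fence is 200 mm wide, its top 57 mm above the table; behind it (-y) stands the white punch head, 115 mm high, with a lever handle up to 210 mm
- hood_edge (a point): middle of the near edge of the white hood (bed x 0, y 191 mm, 93 mm above the table); axes as the bed's. The hood is a 4 mm sheet 130 mm wide from bed y 191 to 219 mm on an upright end cover. It hangs over the far part of the screw: the wings pass under it (9 mm clear), fingertips from above can only work at bed y below 191 mm
- stop (a joint): travel of the side stop in m, 0 = fully back, growing as it slides towards the fence (along bed -y); its inner face is at bed y = 44 mm minus this, so it reads 0.070 when the pack is snug between fence and stop; its own end is at 0.076. It slides with about 2 N of friction and stays where it is left; the starting value is 0 to 0.02
- stop_push (a point): the middle of the stop's outer face (the one towards +y, to be pushed), 50 mm above the table; axes as the bed's. The stop is a steel plate 100 mm wide (bed x), 10 mm thick (bed y), its top 60 mm and its foot 14 mm above the table; a 10 mm rod runs from this face along +y at 26 mm above the table through the clamp block
- pack_center (a point): centre of the loose pack of white cards with a brown band, 105 (its x) x 74 (its y) x 28 mm high, about 0.2 kg, lying flat on the bed; when snug its centre is at bed y = -63 mm and its axes are parallel to the bed's. It starts 5 to 18 mm short of the fence and a little askew
- wing (a joint): turn of the wing screw in rad, growing clockwise seen from above; it is loose, starts at 0.8 to 2.4, is fully home at 6.0 where it stops hard, needs about 0.04 Nm to turn and stays where it is left (it does not visibly rise or sink)
- wing_mid (a point): middle of the wing screw, on its upright axis (bed x 0, y 165 mm), 70 mm above the table; it turns with the screw: its x axis runs along the two wings, z up. Dark steel, hub 21 mm across and two upright wings opposite each other, 84 mm over their tips, 7 mm thick; their undersides are 58 mm and their tops 82 mm above the table. When the joint reads 0 its x axis is the bed's x axis
- staple_box: a small cardboard box of staples 30 x 55 x 22 mm lying on the bed, origin under its centre; a bystander, to be left alone
- eraser: a white eraser 20 x 45 x 12 mm lying on the bed, origin under its centre; a bystander, to be left alone
- stapler: a stapler 140 mm long, 61 mm high, origin under its centre; a bystander, to be left alone
- tape: a tape dispenser 130 x 50 mm, 72 mm high, origin under its centre; a bystander, to be left alone
- pen_cup: a cup of pens 76 mm across, 165 mm high with pens, origin under its centre; a bystander, to be left alone
- stamp: a wooden hand stamp 40 mm across, 72 mm high, origin under its centre; a bystander, to be left alone
- mug: a mug 80 mm across, 95 mm high, origin under its centre; a bystander, to be left alone
Things that resemble listed ones, but are neither listed nor needed, are in the scene too. Of the things that look like the part that bears pack_center, the middle-sized one is meant.

How it is judged:
By the outcome, as a careful person would: the job done as asked, in the order asked, and still so for the second after the job is handed in, with the robot touching nothing.
It also fails if it takes over 54 s, if anything falls off the work surface, if the arm or the gripper's body presses on something with over 40 N, if the wrist force passes 120 N, or if a joint passes its speed limit or range.

## Working session

There is one attempt and no reset: what is moved stays moved. The work goes in short steps, Python scripts to look and compute and a tool call to move; the robot and the scene stay as the last step left them, time stands still between calls to the robot, and variables do not carry over. Pictures are saved under pics/ and viewed, and the job is handed in when it is done.

Besides the shell and the picture viewer there is one more tool, called after "Call:" by a JSON object that holds its "fn" and its "kwargs", one argument or row to a line. carry_out: Moves the arm, as the interface text tells. Shift numbers are shares of 10 cm and turn numbers shares of 360 degrees, none past 1 either way. Its arguments: {"type":"object","properties":{"moves":{"type":"array"},"grip_force":{"type":"number"}},"required":["moves"]}

```bash
ls; mkdir -p pics; cat > h.py <<'E'
import numpy as np,cv2
from plant import bot
from scipy.spatial.transform import Rotation as R
def cam(n):
    c=bot.read_camera(n); h,w=c['frame'].shape[:2]
    f=h/2/np.tan(np.radians(c['fovy'])/2)
    c['K']=np.array([[f,0,c['cx']],[0,f,c['cy']],[0,0,1.]]); c['D']=np.array(c['dist'],float); c['pose']=np.array(c['pose']); return c
def rays(c,px):
    u=cv2.undistortPoints(np.array(px,float).reshape(-1,1,2),c['K'],c['D']).reshape(-1,2)
    return np.c_[u,np.ones(len(u))]
def plane(c,px,z):
    r=rays(c,px)@c['pose'][:3,:3].T; o=c['pose'][:3,3]
    return o+r*((z-o[2])/r[:,2])[:,None]
def cloud(c):
    h,w=c['z_map'].shape
    px=np.stack(np.meshgrid(np.arange(w),np.arange(h)),-1).reshape(-1,2)
    P=rays(c,px)*c['z_map'].reshape(-1,1)
    return (P@c['pose'][:3,:3].T+c['pose'][:3,3]).reshape(h,w,3)
def proj(c,P):
    T=np.linalg.inv(c['pose']); r=cv2.Rodrigues(T[:3,:3])[0]
    return cv2.projectPoints(np.array(P,float).reshape(-1,1,3),r,T[:3,3],c['K'],c['D'])[0].reshape(-1,2)
def save(n,im): cv2.imwrite('pics/'+n,cv2.cvtColor(im,cv2.COLOR_RGB2BGR))
E
python3 - <<'E'
from h import *
import pickle
for n in('top','side'):
    c=cam(n); save(n+'0.png',c['frame']); pickle.dump(c,open(n+'0.pkl','wb')); print(n,c['pose'],c['fovy'],c['dist'])
print(bot.state())
E
```

```text
pics
top [[-0.02016563 -0.98891942  0.1470773   0.36676047]
 [-0.99978063  0.02077887  0.00263411 -0.00237534]
 [-0.00566102 -0.14699192 -0.98912149  1.49457327]
 [ 0.          0.          0.          1.        ]] 42.88277132901399 [-0.14056028  0.          0.          0.          0.        ]
side [[-0.78127434 -0.46803676  0.41297941  0.01551883]
 [-0.62418156  0.58286232 -0.52025849  0.68319794]
 [ 0.00278996 -0.66423875 -0.74751529  1.06898818]
 [ 0.          0.          0.          1.        ]] 45.71026175722271 [0.04243633 0.         0.         0.         0.        ]
{'time': 0.1, 'q': array([-1.50830437e+00,  3.81092353e-01,  1.29811496e+00, -3.37053236e-05,
        1.46357401e+00, -2.15298832e-01]), 'dq': array([-0.00180227, -0.00107266, -0.00251215,  0.0001698 ,  0.00015554,
       -0.00132285]), 'effort': array([ 2.89180221e-03, -4.38655829e+01, -2.24909699e+01,  7.14951684e-02,
        3.42999317e-02, -7.91141019e-05]), 'tcp_pos': array([ 0.15082055, -0.52887568,  0.40424248]), 'orientation': array([-2.50690531e+00,  1.89195602e+00,  1.25526105e-03]), 'wrist_force': array([-0.31558914, -0.64866211, -0.80709551]), 'moment': array([-0.04525538,  0.01089643, -0.0035758 ]), 'gripper_width': 0.08829080194683166}
```

View pics/top0.png

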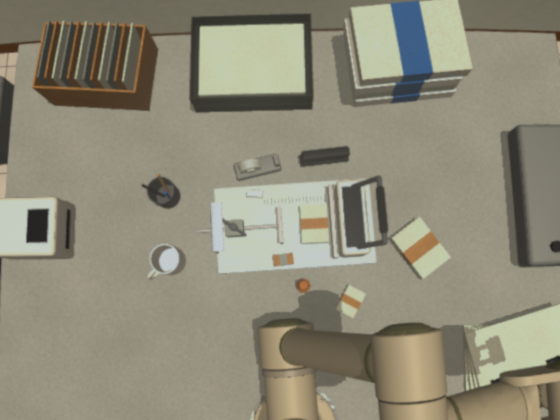

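View pics/side0.png

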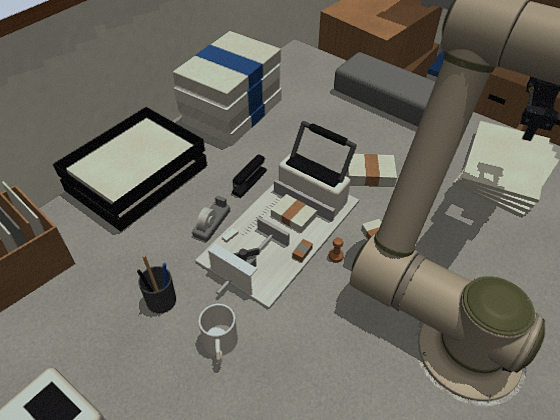

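```bash
python3 - <<'E'
from h import *
import pickle
c=pickle.load(open('top0.pkl','rb'));P=cloud(c)
f=c['frame']
save('t_crop.png',cv2.resize(f[140:320,140:460],None,fx=2.5,fy=2.5,interpolation=cv2.INTER_CUBIC))
s=pickle.load(open('side0.pkl','rb'))
save('s_crop.png',cv2.resize(s['frame'][110:320,180:410],None,fx=2.8,fy=2.8,interpolation=cv2.INTER_CUBIC))
for p in [(300,265),(225,255),(313,212),(280,225),(217,226),(235,228),(421,240),(352,293),(345,220),(200,120)]:
    print(p,P[p[1],p[0]].round(4))
# bed mask
z=P[...,2]
print(c['z_map'][200:205,300:305])
m=((z>0.007)&(z<0.017)).astype(np.uint8); m[:, :205]=0;m[:,390:]=0;m[:175]=0;m[280:]=0
cn,_=cv2.findContours(m,0,2);cn=max(cn,key=cv2.contourArea);print(cv2.boundingRect(cn))
pp=plane(c,cn.reshape(-1,2),0.012)
print(cv2.minAreaRect((pp[:,:2]*1000).astype(np.float32)))
E
```

```text
(300, 265) [ 0.4434 -0.0274  0.0106]
(225, 255) [0.4754 0.1809 0.0081]
(313, 212) [ 0.5869 -0.0661  0.0381]
(280, 225) [0.5505 0.0251 0.0559]
(217, 226) [0.546  0.1909 0.0963]
(235, 228) [0.5413 0.1445 0.0839]
(421, 240) [ 0.503  -0.363   0.0342]
(352, 293) [ 0.363  -0.1679  0.0212]
(345, 220) [ 0.5525 -0.1457  0.115 ]
(200, 120) [0.8712 0.2546 0.0029]
[[1.5051489 1.5031588 1.5037931 1.5072601 1.504166 ]
 [1.5002949 1.5059794 1.5081524 1.5066245 1.5027713]
 [1.5022768 1.5022484 1.502211  1.5062414 1.5029899]
 [1.5016714 1.4987787 1.5035436 1.5046147 1.5032417]
 [1.5040693 1.502896  1.5026433 1.4986576 1.501287 ]]
(214, 180, 163, 94)
((555.8280639648438, -12.95849609375), (243.7797088623047, 441.56329345703125), 2.8326687812805176)
```

View pics/t_crop.png

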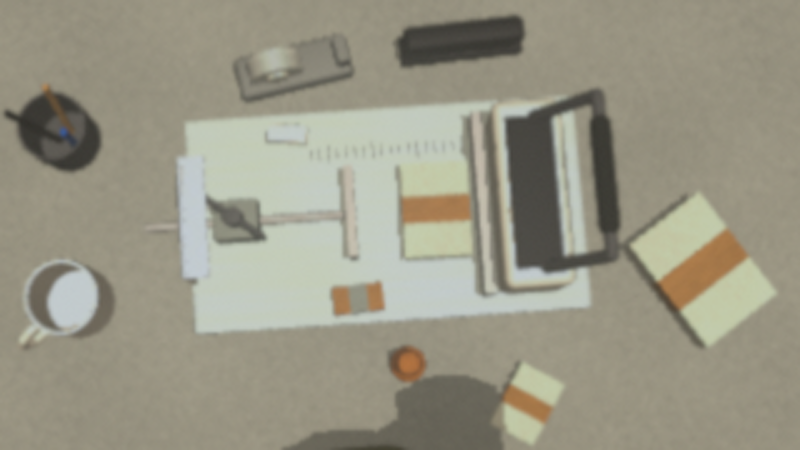

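View pics/s_crop.png

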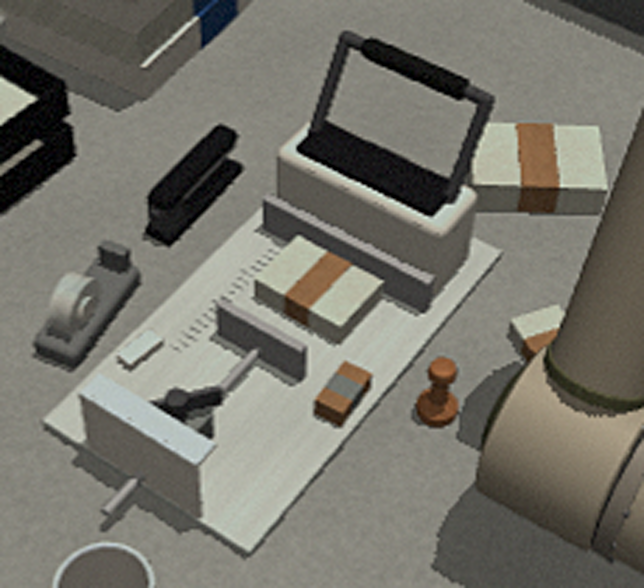

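```bash
cat >> h.py <<'E'
def zfit(c,m,z):  # mask -> minAreaRect on plane z, mm
    cn=max(cv2.findContours(m.astype(np.uint8),0,2)[0],key=cv2.contourArea)
    pp=plane(c,cn.reshape(-1,2),z); return cn,cv2.minAreaRect((pp[:,:2]*1000).astype(np.float32))
E
python3 - <<'E'
from h import *
import pickle
for n,roi in (('top',(175,280,205,390)),('side',(185,310,190,365))):
    c=pickle.load(open(n+'0.pkl','rb'));P=cloud(c);z=P[...,2];f=c['frame']
    g=f.min(2).astype(int)
    R0=np.zeros(z.shape,bool);R0[roi[0]:roi[1],roi[2]:roi[3]]=1
    for t in (150,165,180):
        m=(g>t)&R0&(z<0.03)
        cn,r=zfit(c,cv2.morphologyEx(m.astype(np.uint8),cv2.MORPH_CLOSE,np.ones((5,5))),0.012); print(n,t,r)
c=pickle.load(open('top0.pkl','rb'));P=cloud(c);z=P[...,2]
a=np.radians(2.83)
bx=np.array([np.cos(a),np.sin(a)]);by=np.array([-np.sin(a),np.cos(a)]);o=np.array([.5558,-.01296])
B=np.stack([(P[...,:2]-o)@bx,(P[...,:2]-o)@by,z],-1)
def q(name,m):
    p=B[m]; print(name,len(p),'min/max',np.percentile(p,[3,97],axis=0).round(4).tolist(),'med',np.median(p,0).round(4))
inn=(abs(B[...,0])<.12)
q('hood',inn&(z>.085)&(z<.1)&(B[...,1]>.18))
q('fence',inn&(z>.05)&(z<.064)&(B[...,1]<-.09)&(B[...,1]>-.12))
q('stop',inn&(z>.052)&(z<.068)&(B[...,1]>0.0)&(B[...,1]<.08))
q('pack',inn&(z>.034)&(z<.046)&(B[...,1]>-.1)&(B[...,1]<.03))
w=inn&(z>.070)&(z<.088)&(B[...,1]>.1)&(B[...,1]<.19)
q('wing',w)
p=B[w][:,:2]; print(cv2.fitLine((p*1000).astype(np.float32),cv2.DIST_L2,0,.01,.01).ravel())
E
```

```text
top 150 ((555.3211059570312, -13.499649047851562), (242.50180053710938, 441.9725646972656), 2.7308623790740967)
top 165 ((555.3147583007812, -13.180130004882812), (239.50668334960938, 439.1844177246094), 2.67146635055542)
top 180 ((554.560302734375, -13.025131225585938), (235.540771484375, 434.7843017578125), 2.725050687789917)
side 150 ((555.9087524414062, -10.685440063476562), (239.36605834960938, 439.3060607910156), 2.851698398590088)
side 165 ((555.2584228515625, -10.258453369140625), (237.83660888671875, 436.986328125), 2.790956974029541)
side 180 ((654.0453491210938, 99.03199768066406), (18.510238647460938, 52.18061065673828), 0.2219763696193695)
hood 922 min/max [[-0.1078, 0.1923, 0.0862], [0.1009, 0.6364, 0.0991]] med [-0.0057  0.2165  0.0939]
fence 354 min/max [[-0.0928, -0.1179, 0.0514], [0.0941, -0.1002, 0.0624]] med [-0.0025 -0.1064  0.0571]
stop 134 min/max [[-0.0447, 0.034, 0.0547], [0.0459, 0.0434, 0.0648]] med [0.0013 0.0386 0.0591]
pack 993 min/max [[-0.0822, -0.09, 0.0345], [0.0469, 0.0103, 0.0447]] med [-0.0041 -0.0545  0.0397]
wing 99 min/max [[-0.0243, 0.1349, 0.0749], [0.0176, 0.1888, 0.0869]] med [-0.0018  0.1632  0.0808]
[  0.61095697   0.7916638   -1.9726058  162.05376   ]
```

```bash
cat >> h.py <<'E'
A=np.radians(2.75);O=np.array([.5553,-.012])
BR=np.array([[np.cos(A),-np.sin(A)],[np.sin(A),np.cos(A)]])
def tip():
    s=bot.state();Rt=R.from_rotvec(s['orientation']).as_matrix()
    t=np.array(s['tcp_pos'])+.166*Rt[:,2]; return s,Rt,t
def show():
    s,Rt,t=tip(); b=BR.T@(t[:2]-O); x=BR.T@Rt[:2,0]
    print('t',round(s['time'],2),'tip bed mm',(b*1000).round(1),'z',round(t[2]*1000,1),'toolx bed deg',round(np.degrees(np.arctan2(x[1],x[0])),1),'tz',Rt[:,2].round(3),'F',np.round(s['wrist_force'],1),'M',np.round(s['moment'],2),'w',round(s['gripper_width'],4),'q',np.round(s['q'],2))
# path: list of (bedx mm,bedy mm,z mm, toolx deg in bed) for the tip -> rows relative to now
def rows(path,claw=0,down=True):
    s,Rt,t=tip(); p0=np.array(s['tcp_pos']); out=[]
    for bx,by,z,d in path:
        an=np.radians(d)+A
        x=np.array([np.cos(an),np.sin(an),0]);zz=np.array([0,0,-1.]);Rg=np.c_[x,np.cross(zz,x),zz]
        w=np.r_[BR@np.array([bx,by])/1000+O,z/1000]; p=w-.166*zz
        out.append(np.r_[Rt.T@(p-p0)/.1,R.from_matrix(Rt.T@Rg).as_rotvec()/(2*np.pi)])
    for r in out: print(np.round(r,3).tolist()+[claw])
E
python3 - <<'E'
from h import *
show()
rows([(0,90,250,0),(0,90,250,180)])
E
```

```text
t 0.1 tip bed mm [-428.8 -496.7] z 238.2 toolx bed deg -76.8 tz [-0.     0.001 -1.   ] F [-0.3 -0.6 -0.8] M [-0.05  0.01 -0.  ] w 0.0883 q [-1.51  0.38  1.3  -0.    1.46 -0.22]
[-4.738, -5.512, -0.111, -0.0, 0.0, -0.213, 0]
[-4.738, -5.512, -0.111, 0.0, 0.0, 0.287, 0]
```

Call:
{"fn": "carry_out", "kwargs": {
  "moves": [-0.3,-0.3,-0.3,0,0,0,0,-0.6,-0.6,-0.6,0,0,0,0,-0.8,-0.92,-0.7,0,0,0,0,-0.8,-0.92,-0.7,0,0,0,0],
  "grip_force": 20
}}

```text
time: 0.5
tcp_pos: [0.2193, -0.4237, 0.4766]
orientation: [2.51, -1.887, 0.004]
wrist_force: [-1.3, -0.1, 0.1]
gripper_width: 0.0581
```

Call:
{"fn": "carry_out", "kwargs": {
  "moves": [-0.3,-0.35,0,0,0,0,0,-0.6,-0.7,0,0,0,0,0,-0.9,-1,0,0,0,0,0]
}}

```text
time: 0.8
tcp_pos: [0.2909, -0.3084, 0.4759]
orientation: [2.51, -1.889, 0.002]
wrist_force: [0.5, -0.1, -0.4]
gripper_width: 0.0342
```

Call:
{"fn": "carry_out", "kwargs": {
  "moves": [-0.3,-0.35,0,0,0,0,0,-0.6,-0.7,0,0,0,0,0,-0.9,-1,0,0,0,0,0]
}}

```text
time: 1.1
tcp_pos: [0.3628, -0.193, 0.4753]
orientation: [2.51, -1.889, 0.001]
wrist_force: [0.6, -1.0, 0.6]
gripper_width: 0.01
```

Call:
{"fn": "carry_out", "kwargs": {
  "moves": [-0.3,-0.35,0,0,0,0,0,-0.6,-0.7,0,0,0,0,0,-0.9,-1,0,0,0,0,0]
}}

```text
time: 1.4
tcp_pos: [0.435, -0.0775, 0.4747]
orientation: [2.51, -1.889, -0.0]
wrist_force: [0.6, -0.2, -0.2]
gripper_width: 0.0003
```

```bash
python3 - <<'E'
from h import *
show()
rows([(0,90,250,0)])
E
```

```text
t 1.4 tip bed mm [-123.4  -59.7] z 308.7 toolx bed deg -76.7 tz [-0.001 -0.    -1.   ] F [ 0.6 -0.2 -0.2] M [-0.04 -0.    0.  ] w 0.0003 q [-0.45  0.14  1.43 -0.    1.57  0.84]
[-1.172, -1.545, 0.586, 0.0, 0.0, -0.213, 0]
```

Call:
{"fn": "carry_out", "kwargs": {
  "moves": [-0.3,-0.4,0,0,0,-0.02,0,-0.6,-0.8,0,0,0,-0.04,0,-0.8,-1,0,0,0,-0.06,0,-0.8,-1,0,0,0,-0.08,0,-0.8,-1,0,0,0,-0.1,0,-0.8,-1,0,0,0,-0.12,0,-0.8,-1,0,0,0,-0.14,0,-0.8,-1,0,0,0,-0.16,0,-0.8,-1,0,0,0,-0.18,0,-0.8,-1,0,0,0,-0.2,0,-0.8,-1,0,0,0,-0.213,0,-0.8,-1,0,0,0,-0.213,0]
}}

```text
time: 2.6
tcp_pos: [0.5093, 0.0266, 0.4738]
orientation: [3.141, 0.076, -0.003]
wrist_force: [0.0, -0.7, -0.6]
gripper_width: -0.0001
```

```bash
python3 - <<'E'
from h import *
show()
rows([(0,95,240,0),(0,95,150,0),(0,95,42,0)])
E
```

```text
t 2.6 tip bed mm [-44.4  40.7] z 307.8 toolx bed deg 0.0 tz [-0.002 -0.    -1.   ] F [ 0.  -0.7 -0.6] M [-0.04 -0.09 -0.03] w -0.0001 q [-0.18  0.27  1.27 -0.    1.61 -0.23]
[0.443, -0.543, 0.677, -0.0, 0.0, 0.0, 0]
[0.444, -0.543, 1.577, -0.0, 0.0, 0.0, 0]
[0.446, -0.543, 2.657, -0.0, 0.0, 0.0, 0]
```

Call:
{"fn": "carry_out", "kwargs": {
  "moves": [0.2,-0.27,0.3,0,0,0,0,0.44,-0.54,0.6,0,0,0,0,0.44,-0.54,0.9,0,0,0,0,0.44,-0.54,1,0,0,0,0]
}}

```text
time: 3.0
tcp_pos: [0.5506, 0.0829, 0.3703]
orientation: [-3.14, -0.074, 0.013]
wrist_force: [0.6, -0.3, 0.2]
gripper_width: 0.0005
```

Call:
{"fn": "carry_out", "kwargs": {
  "moves": [0,0,0.4,0,0,0,0,0,0,0.8,0,0,0,0,0,0,0.9,0,0,0,0]
}}

```text
time: 3.3
tcp_pos: [0.5493, 0.0823, 0.2775]
orientation: [-3.14, -0.07, 0.022]
wrist_force: [0.5, 0.4, -0.3]
gripper_width: 0.0005
```

```bash
python3 - <<'E'
from h import *
show()
rows([(0,95,42,0)])
c=cam('side');f=c['frame'];save('s1.png',cv2.resize(f[110:320,180:410],None,fx=2.8,fy=2.8,interpolation=cv2.INTER_CUBIC))
E
```

```text
t 3.3 tip bed mm [-3.8 94.6] z 111.5 toolx bed deg -0.2 tz [-0.014  0.    -1.   ] F [ 0.5  0.4 -0.3] M [-0.08 -0.09 -0.01] w 0.0005 q [-0.06  0.52  1.47 -0.    1.17 -0.11]
[0.025, -0.005, 0.695, -0.0, 0.002, -0.001, 0]
```

View pics/s1.png

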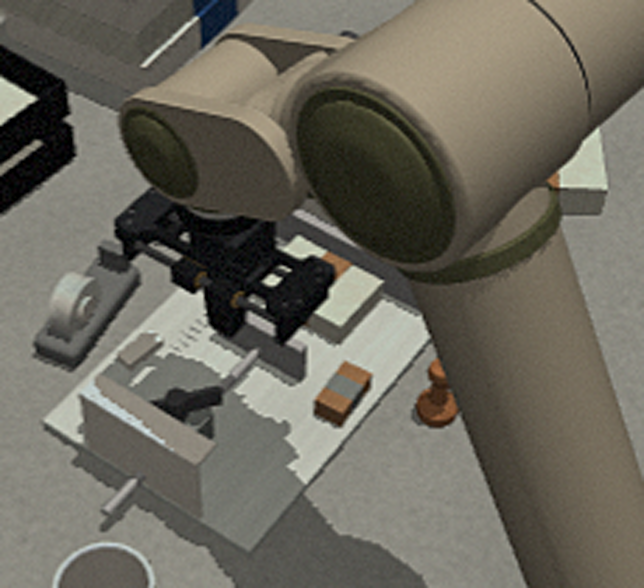

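Call:
{"fn": "carry_out", "kwargs": {
  "moves": [0.02,0,0.3,0,0.002,0,0,0.03,0,0.6,0,0.002,0,0,0.03,0,0.7,0,0.002,0,0,0.03,0,0.7,0,0.002,0,0]
}}

```text
time: 3.75
tcp_pos: [0.5522, 0.0822, 0.2088]
orientation: [-3.14, -0.07, 0.0]
wrist_force: [0.2, 0.7, 0.4]
gripper_width: 0.0006
```

```bash
python3 - <<'E'
from h import *
show()
rows([(0,56,43,0),(0,0,43,0)])
E
```

```text
t 3.75 tip bed mm [ 1.4 94.4] z 42.8 toolx bed deg -0.2 tz [-0.     0.001 -1.   ] F [0.2 0.7 0.4] M [-0.03 -0.08 -0.01] w 0.0006 q [-0.06  0.61  1.54  0.    0.99 -0.11]
[-0.013, 0.382, -0.003, -0.0, 0.0, -0.001, 0]
[-0.011, 0.942, -0.003, -0.0, 0.0, -0.001, 0]
```

Call:
{"fn": "carry_out", "kwargs": {
  "moves": [-0.01,0.15,0,0,0,0,0,-0.01,0.3,0,0,0,0,0,-0.01,0.36,0,0,0,0,0,-0.01,0.4,0,0,0,0,0,-0.01,0.44,0,0,0,0,0,-0.01,0.48,0,0,0,0,0,-0.01,0.52,0,0,0,0,0,-0.01,0.56,0,0,0,0,0,-0.01,0.6,0,0,0,0,0,-0.01,0.64,0,0,0,0,0,-0.01,0.68,0,0,0,0,0,-0.01,0.7,0,0,0,0,0]
}}

```text
time: 4.95
tcp_pos: [0.5543, 0.0118, 0.2087]
orientation: [-3.14, -0.069, 0.0]
wrist_force: [1.7, 1.6, 0.3]
gripper_width: 0.0004
```

```bash
python3 - <<'E'
from h import *
show()
for n in('top','side'):
    c=cam(n);f=c['frame'];y,x=(140,140) if n=='top' else (110,180)
    save(n+'2.png',cv2.resize(f[y:y+200,x:x+280],None,fx=2.8,fy=2.8,interpolation=cv2.INTER_CUBIC))
E
```

```text
t 4.95 tip bed mm [ 0.2 23.9] z 42.7 toolx bed deg -0.2 tz [-0.     0.001 -1.   ] F [1.7 1.6 0.3] M [ 0.32 -0.31  0.05] w 0.0004 q [-0.19  0.61  1.55  0.    0.99 -0.24]
```

View pics/top2.png

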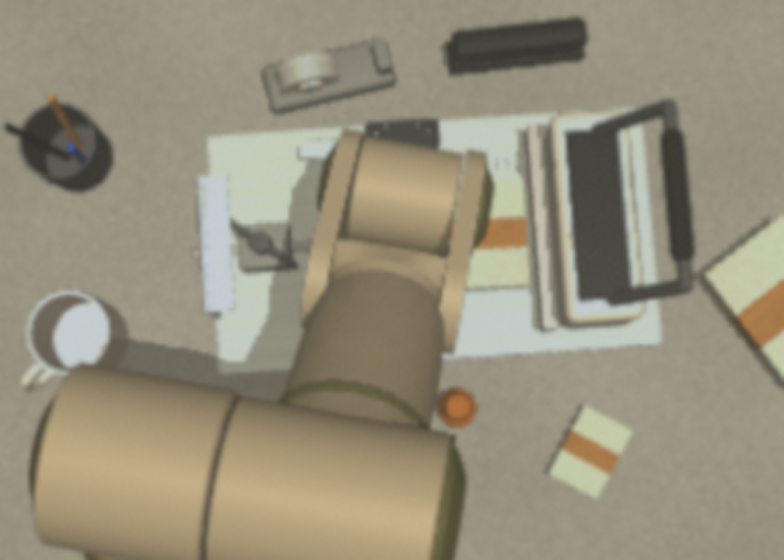

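View pics/side2.png

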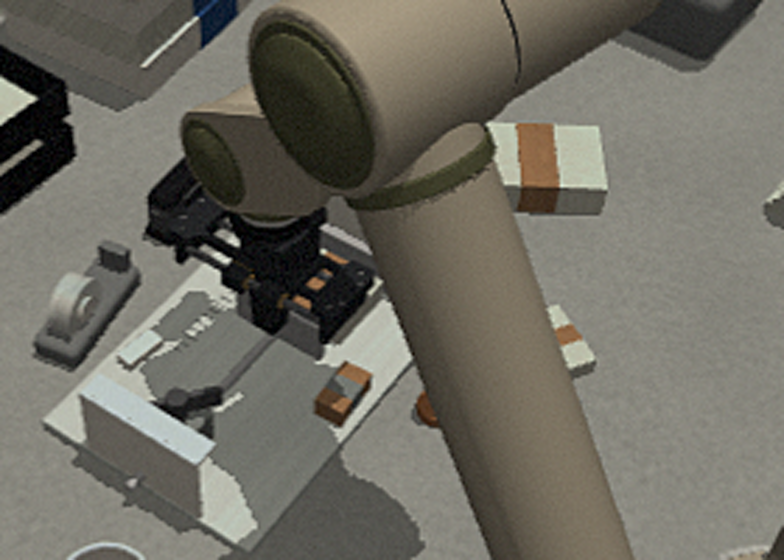

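Call:
{"fn": "carry_out", "kwargs": {
  "moves": [0,0.03,0,0,0,0,0,0,0.06,0,0,0,0,0,0,0.09,0,0,0,0,0,0,0.12,0,0,0,0,0,0,0.14,0,0,0,0,0,0,0.16,0,0,0,0,0,0,0.18,0,0,0,0,0,0,0.2,0,0,0,0,0,0,0.22,0,0,0,0,0,0,0.24,0,0,0,0,0,0,0.26,0,0,0,0,0]
}}

```text
time: 6.15
tcp_pos: [0.5553, -0.0142, 0.2085]
orientation: [-3.14, -0.069, 0.001]
wrist_force: [0.7, 3.6, -0.2]
gripper_width: 0.0008
```

```bash
python3 - <<'E'
from h import *
show()
rows([(0,-7,43,0)])
E
```

```text
t 6.15 tip bed mm [-0.2 -2.1] z 42.5 toolx bed deg -0.2 tz [-0.001  0.001 -1.   ] F [ 0.7  3.6 -0.2] M [ 0.55 -0.13  0.08] w 0.0008 q [-0.24  0.61  1.55  0.    0.99 -0.28]
[0.001, 0.048, -0.005, -0.0, 0.0, -0.001, 0]
```

Call:
{"fn": "carry_out", "kwargs": {
  "moves": [0,0.01,0,0,0,0,0,0,0.02,0,0,0,0,0,0,0.03,0,0,0,0,0,0,0.03,0,0,0,0,0]
}}

```text
time: 6.55
tcp_pos: [0.5554, -0.0167, 0.2085]
orientation: [-3.139, -0.069, 0.001]
wrist_force: [0.8, 7.9, 0.7]
gripper_width: 0.0008
```

Call:
{"fn": "carry_out", "kwargs": {
  "moves": [0,0.01,0,0,0,0,0,0,0.015,0,0,0,0,0,0,0.015,0,0,0,0,0]
}}

```text
time: 6.85
tcp_pos: [0.5554, -0.0171, 0.2085]
orientation: [-3.136, -0.069, 0.001]
wrist_force: [1.2, 12.0, 1.2]
gripper_width: 0.0004
```

Call:
{"fn": "carry_out", "kwargs": {
  "moves": [0,0.015,0,0,0,0,0,0,0.02,0,0,0,0,0,0,0.02,0,0,0,0,0]
}}

```text
time: 7.15
tcp_pos: [0.5554, -0.0177, 0.2085]
orientation: [-3.133, -0.069, 0.001]
wrist_force: [1.3, 15.1, 2.3]
gripper_width: 0.001
```

```bash
python3 - <<'E'
from h import *
show()
for n in('top','side'):
    c=cam(n);f=c['frame'];y,x=(190,290) if n=='top' else (170,240)
    save(n+'3.png',cv2.resize(f[y:y+80,x:x+110],None,fx=7,fy=7,interpolation=cv2.INTER_CUBIC))
E
```

```text
t 7.15 tip bed mm [-0.3 -4.3] z 42.5 toolx bed deg -0.2 tz [-0.001  0.008 -1.   ] F [ 1.3 15.1  2.3] M [ 2.26 -0.36  0.03] w 0.001 q [-0.25  0.61  1.54  0.01  0.99 -0.3 ]
```

View pics/top3.png

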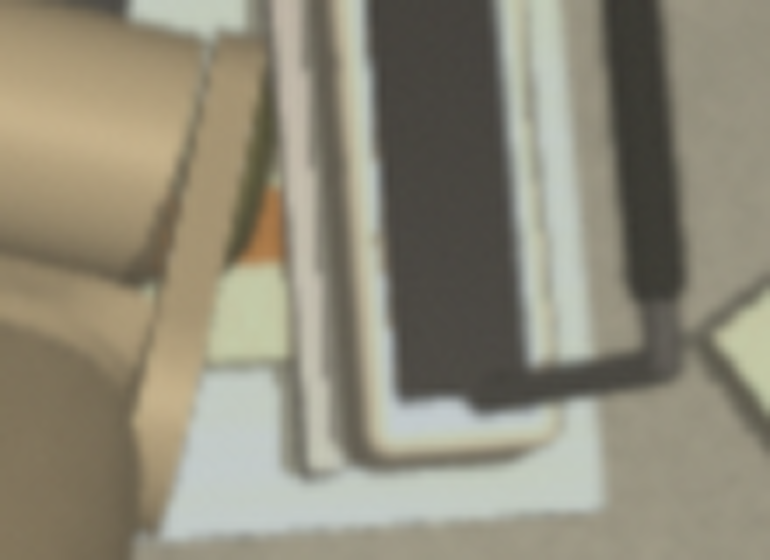

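View pics/side3.png

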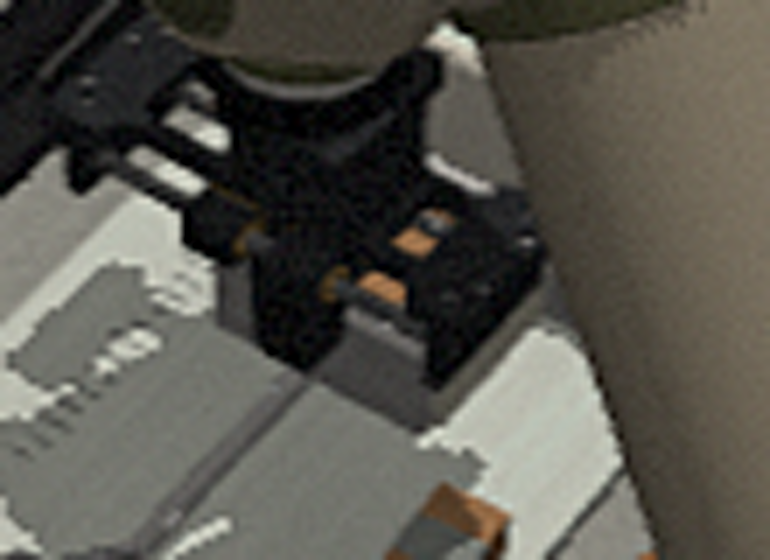

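Call:
{"fn": "carry_out", "kwargs": {
  "moves": [0,-0.05,0,0,0,0,0,0,-0.3,0,0,0,0,0,0,-0.6,-0.1,0,0,0,0,0,-0.9,-0.4,0,0,0,0,0,-1,-0.7,0,0,0,0,0,-1,-0.9,0,0,0,0]
}}

```text
time: 7.85
tcp_pos: [0.5509, 0.0828, 0.3014]
orientation: [-3.134, -0.073, -0.002]
wrist_force: [-0.1, -0.1, 0.2]
gripper_width: 0.0005
```

```bash
python3 - <<'E'
from h import *
show()
for n in('top','side'):
    c=cam(n);f=c['frame'];y,x=(170,200) if n=='top' else (150,180)
    save(n+'4.png',cv2.resize(f[y:y+110,x:x+180],None,fx=4.4,fy=4.4,interpolation=cv2.INTER_CUBIC))
E
```

```text
t 7.85 tip bed mm [ 0.4 96.1] z 135.4 toolx bed deg -0.1 tz [ 0.001  0.007 -1.   ] F [-0.1 -0.1  0.2] M [-0.07 -0.04  0.01] w 0.0005 q [-0.06  0.49  1.44  0.01  1.21 -0.11]
```

View pics/top4.png

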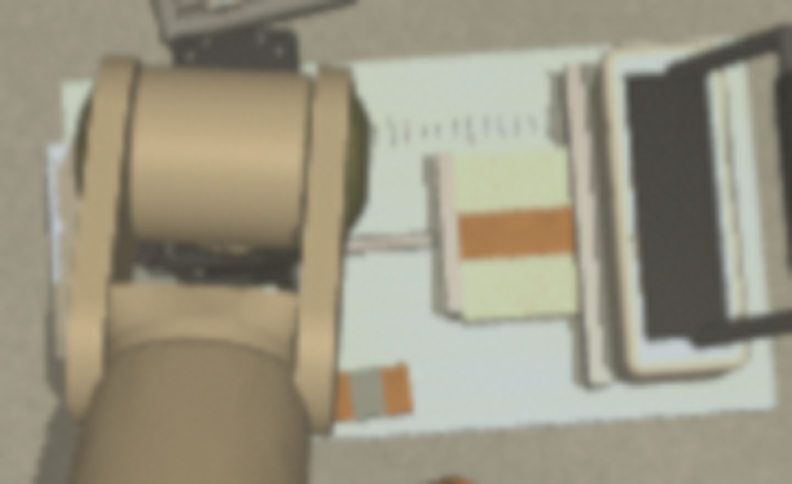

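View pics/side4.png

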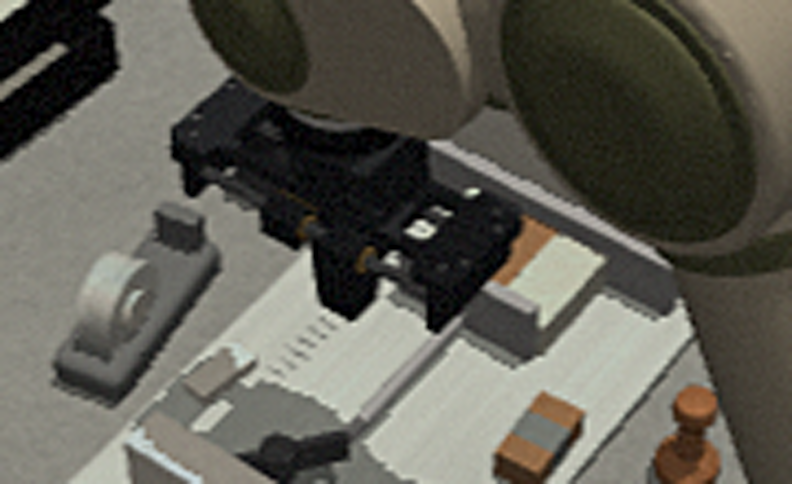

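```bash
cat >> h.py <<'E'
def fp(psi,r=32,d=14):
    t=np.radians(psi);u=np.array([np.cos(t),-np.sin(t)]);b=np.array([np.sin(t),np.cos(t)])
    return r*u+d*b+np.array([0,164])
E
python3 - <<'E'
from h import *
show()
a=fp(110);print(a)
P=[(*(np.array([0,96])+(a-[0,96])*min(1,k/5)),130 if k<8 else 100,8*k if 8*k<70 else 70) for k in range(1,11)]+[(*a,75,70),(*a,63,70),(*a,63,70)]
rows(P)
E
```

```text
t 7.95 tip bed mm [ 1.3 94.8] z 135.9 toolx bed deg -0.2 tz [ 0.005  0.007 -1.   ] F [ 0.4 -0.2 -0. ] M [-0.06 -0.12  0.03] w 0.0009 q [-0.07  0.49  1.44  0.01  1.21 -0.11]
[  2.2110521  129.14155413]
[-0.001, -0.088, 0.059, -0.001, -0.001, -0.023, 0]
[0.003, -0.155, 0.06, -0.001, -0.001, -0.045, 0]
[0.007, -0.221, 0.06, -0.001, -0.001, -0.067, 0]
[0.012, -0.287, 0.061, -0.001, -0.001, -0.089, 0]
[0.016, -0.353, 0.061, -0.001, -0.001, -0.112, 0]
[0.016, -0.353, 0.061, -0.001, -0.001, -0.134, 0]
[0.016, -0.353, 0.061, -0.001, -0.001, -0.156, 0]
[0.014, -0.352, 0.361, -0.0, -0.001, -0.178, 0]
[0.014, -0.352, 0.361, -0.0, -0.001, -0.195, 0]
[0.014, -0.352, 0.361, -0.0, -0.001, -0.195, 0]
[0.013, -0.35, 0.611, -0.0, -0.001, -0.195, 0]
[0.013, -0.349, 0.731, -0.0, -0.001, -0.195, 0]
[0.013, -0.349, 0.731, -0.0, -0.001, -0.195, 0]
```

Call:
{"fn": "carry_out", "kwargs": {
  "moves": [0,-0.09,0.06,0,0,-0.023,0,0,-0.16,0.06,0,0,-0.045,0,0.01,-0.22,0.06,0,0,-0.067,0,0.01,-0.29,0.06,0,0,-0.089,0,0.02,-0.35,0.06,0,0,-0.112,0,0.02,-0.35,0.06,0,0,-0.134,0,0.02,-0.35,0.06,0,0,-0.156,0,0.015,-0.35,0.3,0,0,-0.178,0,0.015,-0.35,0.36,0,0,-0.195,0,0.015,-0.35,0.36,0,0,-0.195,0,0.015,-0.35,0.6,0,0,-0.195,0,0.015,-0.35,0.73,0,0,-0.195,0,0.015,-0.35,0.73,0,0,-0.195,0]
}}

```text
time: 9.25
tcp_pos: [0.5513, 0.1169, 0.2274]
orientation: [-2.528, -1.857, -0.007]
wrist_force: [0.0, -0.1, -0.6]
gripper_width: 0.0
```

```bash
python3 - <<'E'
from h import *
show()
c=cam('side');f=c['frame'];y,x=(180,190)
save('s5.png',cv2.resize(f[y:y+110,x:x+140],None,fx=5,fy=5,interpolation=cv2.INTER_CUBIC))
rows([(*fp(p),63,180-p) for p in range(115,206,5)])
E
```

```text
t 9.25 tip bed mm [  2.4 130. ] z 61.4 toolx bed deg 69.8 tz [ 0.001  0.006 -1.   ] F [ 0.  -0.1 -0.6] M [-0.03 -0.16  0.03] w 0.0 q [-0.    0.59  1.51  0.01  1.05 -1.27]
[-0.01, -0.031, -0.004, 0.0, -0.001, 0.014, 0]
[-0.019, -0.061, -0.004, 0.0, -0.001, 0.027, 0]
[-0.025, -0.09, -0.004, 0.0, -0.001, 0.041, 0]
[-0.028, -0.121, -0.004, -0.0, -0.001, 0.055, 0]
[-0.029, -0.151, -0.004, -0.0, -0.001, 0.069, 0]
[-0.027, -0.182, -0.004, -0.0, -0.001, 0.083, 0]
[-0.022, -0.212, -0.004, -0.0, -0.001, 0.097, 0]
[-0.015, -0.241, -0.004, -0.0, -0.001, 0.111, 0]
[-0.005, -0.27, -0.004, -0.0, -0.001, 0.125, 0]
[0.007, -0.298, -0.004, -0.0, -0.001, 0.139, 0]
[0.022, -0.325, -0.004, -0.0, -0.001, 0.152, 0]
[0.039, -0.35, -0.004, -0.0, -0.001, 0.166, 0]
[0.058, -0.374, -0.004, -0.0, -0.001, 0.18, 0]
[0.079, -0.396, -0.004, -0.001, -0.001, 0.194, 0]
[0.102, -0.416, -0.004, -0.001, -0.001, 0.208, 0]
[0.126, -0.434, -0.003, -0.001, -0.001, 0.222, 0]
[0.152, -0.45, -0.003, -0.001, -0.001, 0.236, 0]
[0.18, -0.463, -0.003, -0.001, -0.001, 0.25, 0]
[0.208, -0.474, -0.003, -0.001, -0.001, 0.264, 0]
```

View pics/s5.png

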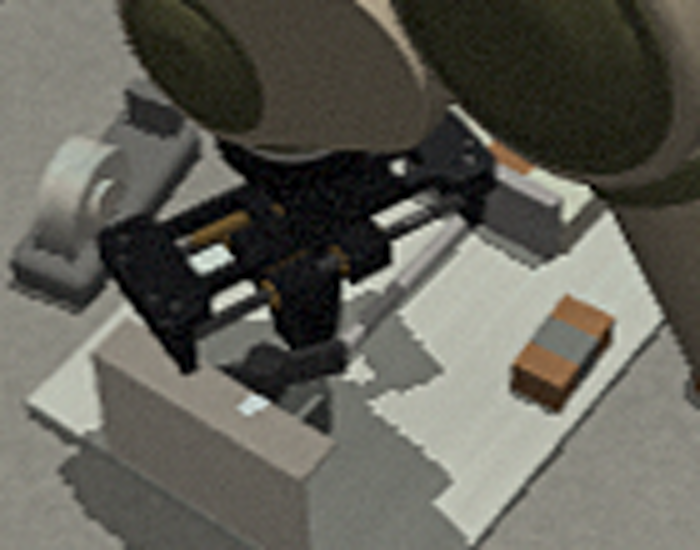

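Call:
{"fn": "carry_out", "kwargs": {
  "moves": [-0.01,-0.03,-0.01,0,-0.001,0.014,0,-0.02,-0.06,-0.01,0,-0.001,0.027,0,-0.025,-0.09,-0.01,0,-0.001,0.041,0,-0.03,-0.12,-0.01,0,-0.001,0.055,0,-0.03,-0.15,-0.01,0,-0.001,0.069,0,-0.027,-0.18,-0.01,0,-0.001,0.083,0,-0.022,-0.21,-0.01,0,-0.001,0.097,0,-0.015,-0.24,-0.01,0,-0.001,0.111,0,-0.005,-0.27,-0.01,0,-0.001,0.125,0]
}}

```text
time: 10.2
tcp_pos: [0.5258, 0.1241, 0.2306]
orientation: [-3.052, -0.742, -0.001]
wrist_force: [-0.3, -1.9, 0.4]
gripper_width: 0.0006
```

```bash
python3 - <<'E'
from h import *
show()
c=cam('side');f=c['frame'];y,x=(180,190)
save('s6.png',cv2.resize(f[y:y+110,x:x+140],None,fx=5,fy=5,interpolation=cv2.INTER_CUBIC))
rows([(*fp(p),63,180-p) for p in range(160,209,5)])
E
```

```text
t 10.2 tip bed mm [-22.8 137.5] z 64.6 toolx bed deg 24.6 tz [ 0.001  0.001 -1.   ] F [-0.3 -1.9  0.4] M [-0.38  0.    0.01] w 0.0006 q [ 0.01  0.55  1.57  0.    1.02 -0.46]
[-0.009, -0.028, 0.016, -0.0, -0.0, 0.012, 0]
[-0.018, -0.057, 0.016, -0.0, -0.0, 0.026, 0]
[-0.024, -0.087, 0.016, -0.0, -0.0, 0.04, 0]
[-0.028, -0.118, 0.016, -0.0, -0.0, 0.054, 0]
[-0.029, -0.148, 0.016, -0.0, -0.0, 0.068, 0]
[-0.027, -0.178, 0.016, -0.0, -0.0, 0.082, 0]
[-0.023, -0.209, 0.016, -0.0, -0.0, 0.095, 0]
[-0.016, -0.238, 0.016, -0.0, -0.0, 0.109, 0]
[-0.006, -0.267, 0.016, -0.0, -0.0, 0.123, 0]
[0.006, -0.295, 0.016, -0.0, -0.0, 0.137, 0]
```

View pics/s6.png

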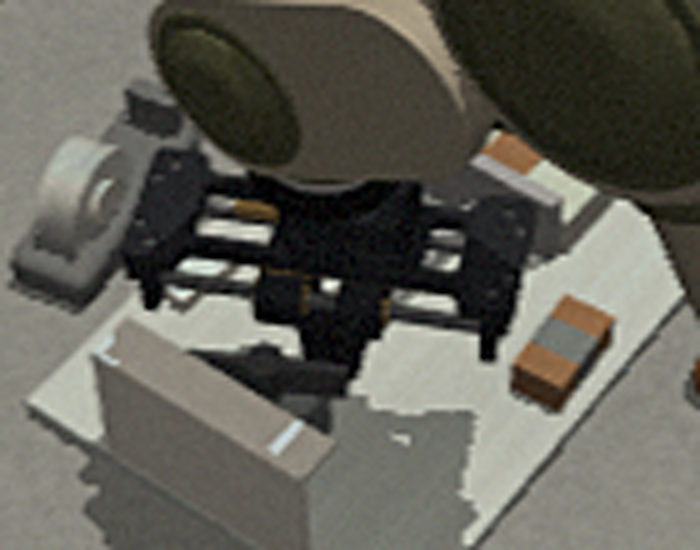

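Call:
{"fn": "carry_out", "kwargs": {
  "moves": [-0.01,-0.03,0,0,0,0.012,0,-0.02,-0.06,0,0,0,0.026,0,-0.025,-0.09,0,0,0,0.04,0,-0.028,-0.12,0,0,0,0.054,0,-0.03,-0.15,0,0,0,0.068,0,-0.027,-0.18,0,0,0,0.082,0,-0.023,-0.21,0,0,0,0.095,0,-0.016,-0.24,0,0,0,0.109,0,-0.006,-0.27,0,0,0,0.123,0,-0.006,-0.27,0,0,0,0.123,0]
}}

```text
time: 11.25
tcp_pos: [0.5127, 0.1483, 0.2313]
orientation: [-3.105, 0.469, -0.002]
wrist_force: [0.3, 0.6, 0.0]
gripper_width: 0.0007
```

```bash
python3 - <<'E'
from h import *
show()
c=cam('side');f=c['frame'];y,x=(180,190)
save('s7.png',cv2.resize(f[y:y+110,x:x+140],None,fx=5,fy=5,interpolation=cv2.INTER_CUBIC))
a=fp(185);
# back off, lift, go to B start
b=fp(12)
rows([(*fp(190),64,-15),(*fp(185),70,-15),(*a,120,-18)]+[(*(a+(b-a)*k/4),125,-20-2*k) for k in (1,2,3,4)])
E
```

```text
t 11.25 tip bed mm [-34.6 162.4] z 65.3 toolx bed deg -19.9 tz [ 0.002  0.001 -1.   ] F [0.3 0.6 0. ] M [-0.05 -0.04  0.03] w 0.0007 q [0.06 0.54 1.59 0.   1.01 0.36]
[0.029, 0.057, 0.012, -0.0, -0.0, -0.013, 0]
[0.047, 0.081, -0.048, -0.0, -0.0, -0.013, 0]
[0.047, 0.08, -0.548, -0.0, -0.0, -0.005, 0]
[0.19, -0.02, -0.597, -0.0, -0.0, 0.006, 0]
[0.333, -0.119, -0.597, -0.0, -0.0, 0.012, 0]
[0.476, -0.219, -0.596, -0.0, -0.0, 0.017, 0]
[0.619, -0.319, -0.596, -0.0, -0.0, 0.023, 0]
```

View pics/s7.png

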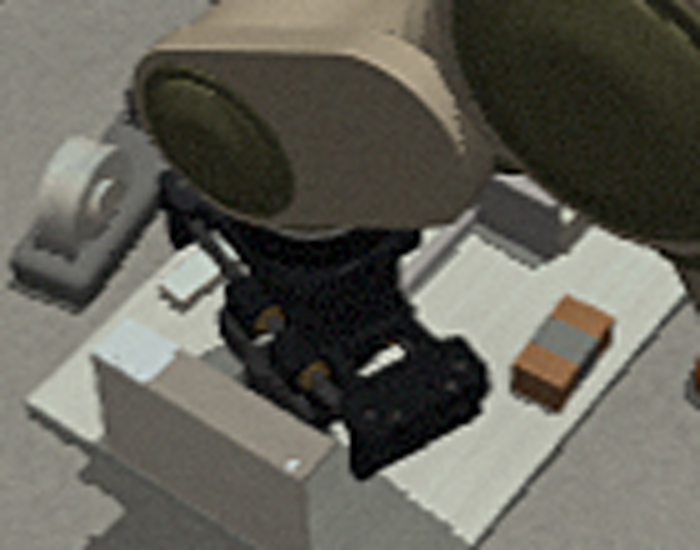

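Call:
{"fn": "carry_out", "kwargs": {
  "moves": [0.03,0.055,0,0,0,-0.013,0,0.045,0.08,-0.05,0,0,-0.013,0,0.045,0.08,-0.5,0,0,0,0,0.1,0.5,-0.8,0,0,0,0,0.2,0.9,-0.9,0,0,0,0,0.3,1,-0.9,0,0,0,0]
}}

```text
time: 11.9
tcp_pos: [0.5117, 0.041, 0.3237]
orientation: [-3.105, 0.47, -0.01]
wrist_force: [-0.1, -0.5, 0.4]
gripper_width: 0.0004
```

```bash
python3 - <<'E'
from h import *
show()
for n in('top','side'):
    c=cam(n);f=c['frame'];y,x=(190,190) if n=='top' else (180,190)
    save(n+'8.png',cv2.resize(f[y:y+100,x:x+130],None,fx=6,fy=6,interpolation=cv2.INTER_CUBIC))
E
```

```text
t 11.9 tip bed mm [-40.  55.] z 157.7 toolx bed deg -20.0 tz [ 0.006  0.    -1.   ] F [-0.1 -0.5  0.4] M [ 0.08 -0.05  0.02] w 0.0004 q [-0.15  0.39  1.53  0.    1.21  0.15]
```

View pics/top8.png

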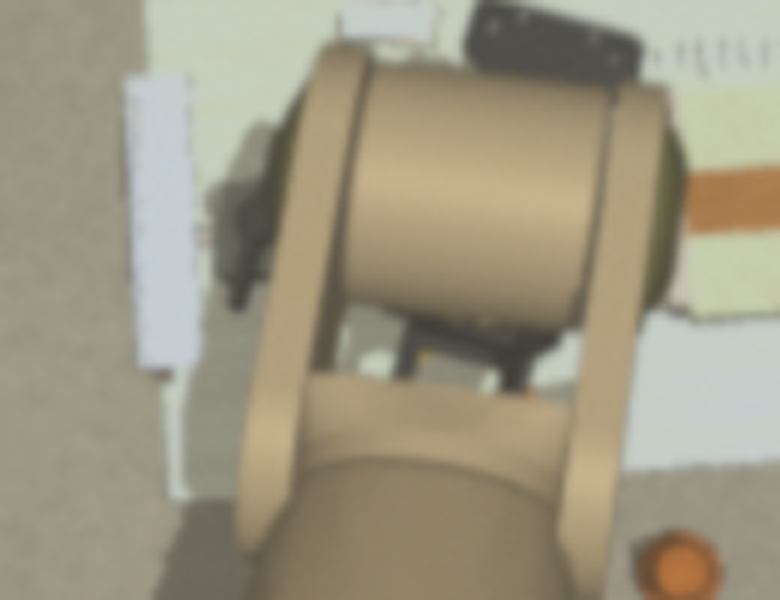

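View pics/side8.png

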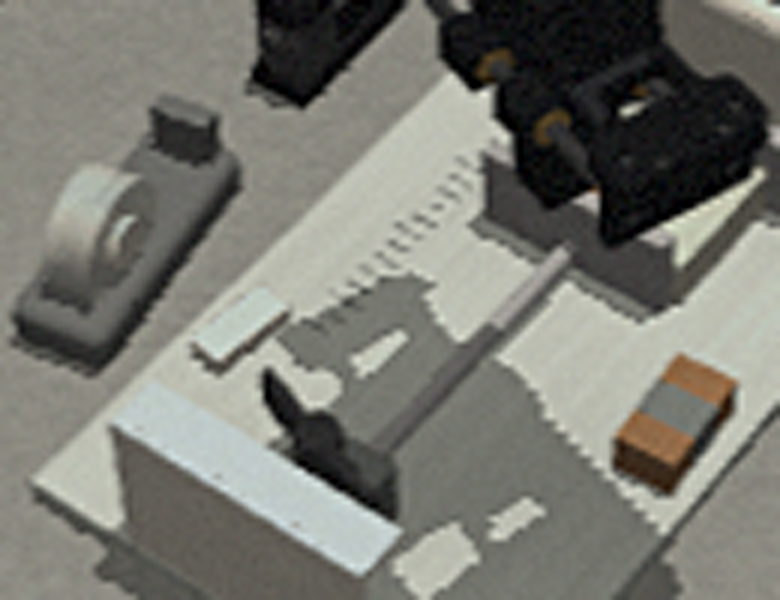

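```bash
python3 - <<'E'
from h import *
for n,px in(('side',(234.9,242.3)),('top',(230,240.5))):
    c=cam(n);p=plane(c,[px],.08)[0];b=BR.T@(p[:2]-O)*1000;v=b-[0,164];print(n,b.round(1),np.hypot(*v).round(1),np.degrees(np.arctan2(-v[1],v[0])).round(1))
b=fp(10)
rows([(*fp(10),110,-25),(*fp(10),75,-25),(*fp(10),64,-25)])
E
```

```text
side [ 34.3 154.3] 35.7 15.7
top [-38.6 172.5] 39.5 -167.5
[0.313, -1.325, 0.45, -0.0, -0.0, 0.014, 0]
[0.313, -1.324, 0.8, -0.0, -0.0, 0.014, 0]
[0.313, -1.324, 0.91, -0.0, -0.0, 0.014, 0]
```

```bash
python3 - <<'E'
from h import *
show()
rows([(-42,146,130,0),(-42,146,64,0)])
E
```

```text
t 12.1 tip bed mm [-40.3  58.4] z 154.7 toolx bed deg -19.8 tz [ 0.001  0.002 -1.   ] F [ 0.4  0.  -0.4] M [-0.07 -0.07 -0.03] w 0.0004 q [-0.14  0.4   1.53  0.    1.21  0.15]
[-0.312, -0.821, 0.249, -0.0, -0.0, -0.055, 0]
[-0.312, -0.819, 0.909, -0.0, -0.0, -0.055, 0]
```

Call:
{"fn": "carry_out", "kwargs": {
  "moves": [-0.15,-0.4,0.1,0,0,-0.02,0,-0.31,-0.82,0.24,0,0,-0.04,0,-0.31,-0.82,0.3,0,0,-0.055,0,-0.31,-0.82,0.6,0,0,-0.055,0,-0.31,-0.82,0.9,0,0,-0.055,0,-0.31,-0.82,0.91,0,0,-0.055,0]
}}

```text
time: 12.7
tcp_pos: [0.5054, 0.1332, 0.2267]
orientation: [-3.139, -0.077, 0.01]
wrist_force: [0.2, -0.1, 0.7]
gripper_width: 0.0004
```

```bash
python3 - <<'E'
from h import *
show()
rows([(-42,174,64,0)])
E
```

```text
t 12.7 tip bed mm [-43.9 147.7] z 60.7 toolx bed deg 0.1 tz [-0.007  0.002 -1.   ] F [ 0.2 -0.1  0.7] M [-0.03 -0.1  -0.05] w 0.0004 q [ 0.03  0.54  1.62  0.    0.99 -0.02]
[0.008, -0.266, -0.033, -0.0, 0.001, 0.0, 0]
```

Call:
{"fn": "carry_out", "kwargs": {
  "moves": [0,-0.04,-0.03,0,0.001,0,0,0,-0.08,-0.03,0,0.001,0,0,0,-0.12,-0.03,0,0.001,0,0,0,-0.16,-0.03,0,0.001,0,0,0,-0.2,-0.03,0,0.001,0,0,0,-0.23,-0.03,0,0.001,0,0,0,-0.26,-0.03,0,0.001,0,0,0,-0.26,-0.03,0,0.001,0,0]
}}

```text
time: 13.5
tcp_pos: [0.5041, 0.1595, 0.2297]
orientation: [-3.138, -0.078, 0.001]
wrist_force: [-0.6, -1.1, 0.5]
gripper_width: 0.0004
```

```bash
python3 - <<'E'
from h import *
show()
E
```

```text
t 13.5 tip bed mm [-43.  174.1] z 63.7 toolx bed deg 0.1 tz [-0.001  0.002 -1.   ] F [-0.6 -1.1  0.5] M [-0.17 -0.12  0.  ] w 0.0004 q [0.08 0.54 1.6  0.   1.   0.03]
```

Call:
{"fn": "carry_out", "kwargs": {
  "moves": [0,0.1,0,0,0,0,0,0,0.25,-0.1,0,0,0,0,0,0.4,-0.5,0,0,0,0,0.2,0.8,-0.8,0,0,0,0,0.4,1,-0.9,0,0,0,0]
}}

```text
time: 14.0
tcp_pos: [0.5493, 0.0586, 0.3232]
orientation: [-3.139, -0.076, -0.006]
wrist_force: [0.2, -0.0, 0.4]
gripper_width: 0.0002
```

```bash
python3 - <<'E'
from h import *
show()
for n in('side',):
    c=cam(n);f=c['frame'];y,x=(190,190) if n=='top' else (180,190)
    save(n+'9.png',cv2.resize(f[y:y+100,x:x+130],None,fx=6,fy=6,interpolation=cv2.INTER_CUBIC))
b=fp(13)
print(b);rows([(*b,125,-25),(*b,64,-25)])
E
```

```text
t 14.0 tip bed mm [-2. 71.] z 157.2 toolx bed deg 0.0 tz [ 0.004  0.001 -1.   ] F [ 0.2 -0.   0.4] M [-0.02 -0.11  0.01] w 0.0002 q [-0.11  0.46  1.42  0.    1.26 -0.16]
[ 34.32915683 170.44274717]
[0.336, -1.025, 0.332, -0.0, -0.001, 0.069, 0]
[0.331, -1.025, 0.942, -0.0, -0.001, 0.069, 0]
```

View pics/side9.png

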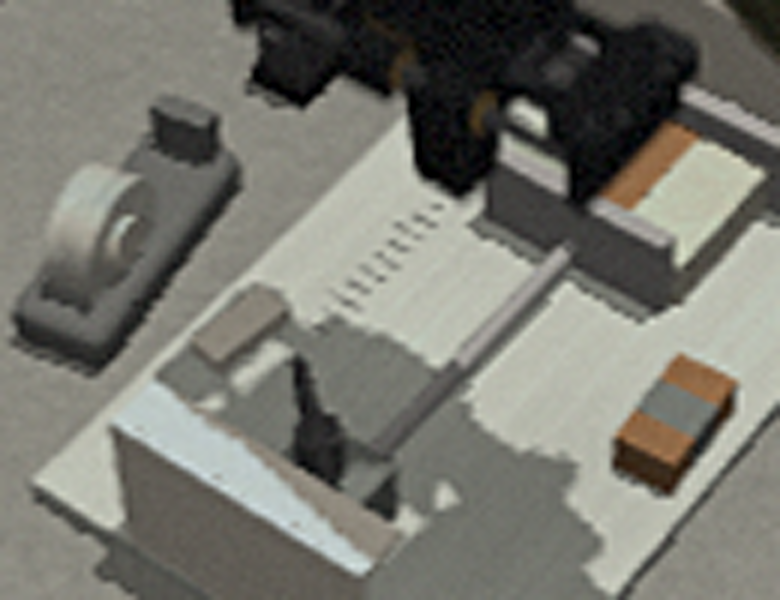

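```bash
python3 - <<'E'
from h import *
c=cam('side');p=plane(c,[(239.4,239)],.08)[0];b=BR.T@(p[:2]-O)*1000;v=b-[0,164];print(b.round(1),np.hypot(*v).round(1),np.degrees(np.arctan2(-v[1],v[0])).round(1))
rows([(34,167,125,-25),(34,167,64,-25)])
E
```

```text
[ 31.8 139.4] 40.2 37.7
[0.347, -0.972, 0.313, -0.0, -0.001, 0.069, 0]
[0.344, -0.971, 0.923, -0.0, -0.001, 0.069, 0]
```

Call:
{"fn": "carry_out", "kwargs": {
  "moves": [0.15,-0.4,0.1,0,0,0.02,0,0.34,-0.8,0.2,0,0,0.04,0,0.345,-0.97,0.3,0,0,0.069,0,0.345,-0.97,0.3,0,0,0.069,0,0.345,-0.97,0.6,0,0,0.069,0,0.345,-0.97,0.88,0,0,0.069,0,0.345,-0.97,0.9,0,0,0.069,0]
}}

```text
time: 14.8
tcp_pos: [0.5802, 0.1559, 0.2292]
orientation: [-3.082, 0.606, 0.003]
wrist_force: [0.6, 0.2, 0.2]
gripper_width: 0.0007
```

```bash
python3 - <<'E'
from h import *
show()
def phi(p): return -25-(p-10)*120/155
rows([(*fp(p,33),64,phi(p)) for p in range(20,96,5)])
E
```

```text
t 14.8 tip bed mm [ 32.6 166.6] z 63.2 toolx bed deg -25.0 tz [-0.002  0.001 -1.   ] F [0.6 0.2 0.2] M [ 0.03 -0.06  0.03] w 0.0007 q [0.07 0.64 1.39 0.   1.11 0.45]
[0.029, -0.007, -0.008, 0.0, 0.0, 0.022, 0]
[0.042, 0.022, -0.008, 0.0, 0.0, 0.032, 0]
[0.053, 0.051, -0.008, 0.0, 0.0, 0.043, 0]
[0.062, 0.081, -0.008, 0.0, 0.0, 0.054, 0]
[0.067, 0.112, -0.008, 0.0, 0.0, 0.065, 0]
[0.07, 0.143, -0.008, 0.0, 0.0, 0.075, 0]
[0.07, 0.174, -0.008, 0.0, 0.0, 0.086, 0]
[0.068, 0.205, -0.008, 0.0, 0.0, 0.097, 0]
[0.063, 0.236, -0.008, 0.0, 0.0, 0.108, 0]
[0.055, 0.266, -0.008, 0.0, 0.0, 0.118, 0]
[0.045, 0.296, -0.008, 0.0, 0.0, 0.129, 0]
[0.032, 0.324, -0.008, 0.0, 0.0, 0.14, 0]
[0.016, 0.352, -0.008, 0.0, 0.0, 0.151, 0]
[-0.002, 0.377, -0.008, 0.0, 0.0, 0.161, 0]
[-0.021, 0.401, -0.008, 0.0, 0.0, 0.172, 0]
[-0.043, 0.424, -0.008, 0.0, 0.0, 0.183, 0]
```

Call:
{"fn": "carry_out", "kwargs": {
  "moves": [0.03,0,-0.01,0,0,0.022,0,0.042,0.022,-0.01,0,0,0.032,0,0.053,0.05,-0.01,0,0,0.043,0,0.062,0.08,-0.01,0,0,0.054,0,0.067,0.11,-0.01,0,0,0.065,0,0.07,0.143,-0.01,0,0,0.075,0,0.07,0.174,-0.01,0,0,0.086,0,0.068,0.205,-0.01,0,0,0.097,0,0.063,0.236,-0.01,0,0,0.108,0,0.055,0.266,-0.01,0,0,0.118,0,0.045,0.296,-0.01,0,0,0.129,0,0.032,0.324,-0.01,0,0,0.14,0,0.016,0.352,-0.01,0,0,0.151,0,0,0.377,-0.01,0,0,0.161,0,-0.02,0.4,-0.01,0,0,0.172,0,-0.043,0.424,-0.01,0,0,0.183,0]
}}

```text
time: 16.4
tcp_pos: [0.5603, 0.1181, 0.2318]
orientation: [-2.252, 2.187, 0.001]
wrist_force: [2.2, 3.1, -0.1]
gripper_width: 0.0003
```

```bash
python3 - <<'E'
from h import *
show()
for n in('side',):
    c=cam(n);f=c['frame'];y,x=(190,190) if n=='top' else (180,190)
    save(n+'10.png',cv2.resize(f[y:y+100,x:x+130],None,fx=6,fy=6,interpolation=cv2.INTER_CUBIC))
def phi(p): return -25-(p-10)*120/155
rows([(*fp(p,33),64,phi(p)) for p in range(100,176,5)])
E
```

```text
t 16.4 tip bed mm [ 11.5 130. ] z 65.8 toolx bed deg -91.1 tz [ 0.001  0.002 -1.   ] F [ 2.2  3.1 -0.1] M [ 0.39 -0.39 -0.05] w 0.0003 q [0.   0.6  1.47 0.   1.07 1.54]
[0.006, 0.028, 0.018, -0.0, 0.0, 0.01, 0]
[0.012, 0.059, 0.018, -0.0, 0.0, 0.02, 0]
[0.016, 0.09, 0.018, -0.0, 0.0, 0.031, 0]
[0.017, 0.121, 0.018, -0.0, 0.0, 0.042, 0]
[0.015, 0.152, 0.018, -0.0, 0.0, 0.053, 0]
[0.011, 0.183, 0.018, -0.0, 0.0, 0.063, 0]
[0.004, 0.214, 0.018, -0.0, 0.0, 0.074, 0]
[-0.006, 0.244, 0.018, -0.0, 0.0, 0.085, 0]
[-0.018, 0.272, 0.018, -0.0, 0.0, 0.096, 0]
[-0.033, 0.3, 0.018, 0.0, 0.0, 0.106, 0]
[-0.05, 0.326, 0.018, 0.0, 0.0, 0.117, 0]
[-0.07, 0.351, 0.018, 0.0, 0.0, 0.128, 0]
[-0.091, 0.373, 0.018, 0.0, 0.0, 0.139, 0]
[-0.115, 0.394, 0.018, 0.0, 0.0, 0.149, 0]
[-0.14, 0.413, 0.018, 0.0, 0.0, 0.16, 0]
[-0.166, 0.429, 0.018, 0.0, 0.0, 0.171, 0]
```

View pics/side10.png

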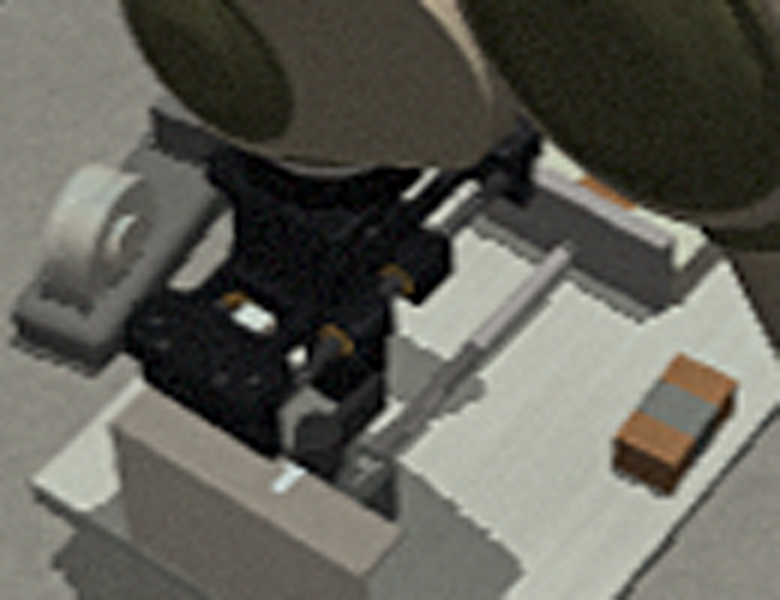

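Call:
{"fn": "carry_out", "kwargs": {
  "moves": [0.01,0.028,0,0,0,0.01,0,0.015,0.06,0,0,0,0.02,0,0.02,0.09,0,0,0,0.031,0,0.02,0.12,0,0,0,0.042,0,0.02,0.152,0,0,0,0.053,0,0.015,0.183,0,0,0,0.063,0,0.01,0.214,0,0,0,0.074,0,0,0.244,0,0,0,0.085,0,-0.01,0.272,0,0,0,0.096,0,-0.03,0.3,0,0,0,0.106,0]
}}

```text
time: 17.45
tcp_pos: [0.5302, 0.1198, 0.2331]
orientation: [-1.406, 2.806, -0.001]
wrist_force: [2.2, -2.9, -0.1]
gripper_width: 0.0002
```

```bash
python3 - <<'E'
from h import *
show()
for n in('side',):
    c=cam(n);f=c['frame'];y,x=(190,190) if n=='top' else (180,190)
    save(n+'11.png',cv2.resize(f[y:y+100,x:x+130],None,fx=6,fy=6,interpolation=cv2.INTER_CUBIC))
def phi(p): return -25-(p-10)*120/155
rows([(*fp(p,35),65,phi(p)) for p in range(146,180,3)])
E
```

```text
t 17.45 tip bed mm [-18.2 133. ] z 67.1 toolx bed deg -129.5 tz [ 0.003  0.001 -1.   ] F [ 2.2 -2.9 -0.1] M [-0.23 -0.43 -0.07] w 0.0002 q [0.   0.56 1.56 0.   1.03 2.22]
[0.016, 0.014, 0.02, -0.0, 0.0, 0.002, 0]
[0.017, 0.034, 0.02, -0.0, 0.0, 0.008, 0]
[0.017, 0.053, 0.02, -0.0, 0.0, 0.015, 0]
[0.017, 0.073, 0.02, -0.0, 0.0, 0.021, 0]
[0.015, 0.093, 0.02, -0.0, 0.0, 0.028, 0]
[0.012, 0.112, 0.02, -0.0, 0.0, 0.034, 0]
[0.008, 0.132, 0.02, -0.0, 0.0, 0.04, 0]
[0.004, 0.151, 0.02, -0.0, 0.0, 0.047, 0]
[-0.002, 0.17, 0.02, -0.0, 0.0, 0.053, 0]
[-0.009, 0.188, 0.02, -0.0, 0.0, 0.06, 0]
[-0.017, 0.206, 0.02, -0.0, 0.0, 0.066, 0]
[-0.025, 0.224, 0.02, -0.0, 0.0, 0.073, 0]
```

View pics/side11.png

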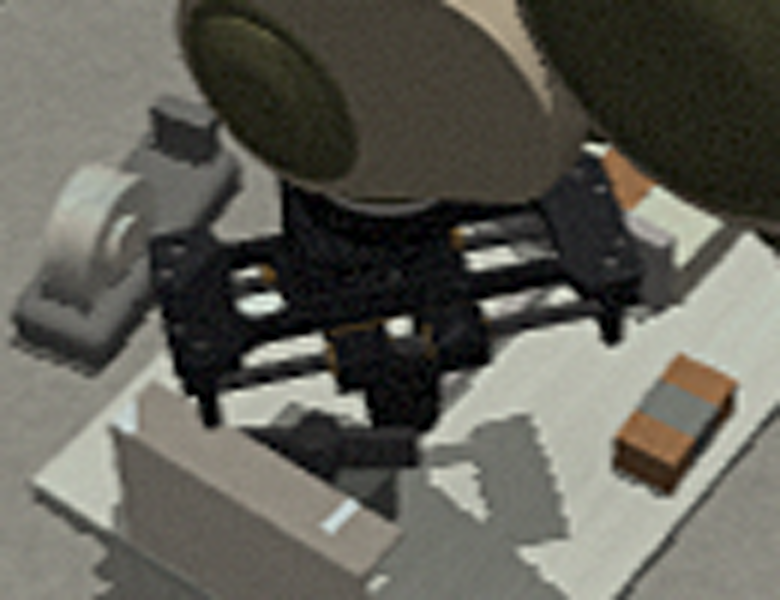

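Call:
{"fn": "carry_out", "kwargs": {
  "moves": [0.015,0.015,0,0,0,0.002,0,0.017,0.034,0,0,0,0.008,0,0.017,0.053,0,0,0,0.015,0,0.017,0.073,0,0,0,0.021,0,0.015,0.093,0,0,0,0.028,0]
}}

```text
time: 18.0
tcp_pos: [0.5216, 0.1241, 0.2337]
orientation: [-1.15, 2.919, -0.001]
wrist_force: [2.9, -2.1, 0.6]
gripper_width: 0.0006
```

```bash
python3 - <<'E'
from h import *
show()
def phi(p): return max(-148,-25-(p-10)*120/155)
rows([(*fp(p,35),66,phi(p)) for p in range(158,190,2)])
E
```

```text
t 18.0 tip bed mm [-26.4 137.7] z 67.7 toolx bed deg -139.8 tz [ 0.004  0.001 -1.   ] F [ 2.9 -2.1  0.6] M [-0.13 -0.27 -0.06] w 0.0006 q [0.01 0.54 1.58 0.   1.01 2.4 ]
[-0.001, 0.003, 0.017, -0.0, 0.001, -0.0, 0]
[-0.0, 0.016, 0.017, -0.0, 0.001, 0.004, 0]
[-0.0, 0.029, 0.017, -0.0, 0.001, 0.008, 0]
[-0.001, 0.043, 0.017, -0.0, 0.001, 0.012, 0]
[-0.001, 0.056, 0.017, -0.0, 0.001, 0.017, 0]
[-0.003, 0.069, 0.017, -0.0, 0.001, 0.021, 0]
[-0.004, 0.082, 0.017, -0.0, 0.001, 0.023, 0]
[-0.006, 0.095, 0.017, -0.0, 0.001, 0.023, 0]
[-0.009, 0.108, 0.017, -0.0, 0.001, 0.023, 0]
[-0.012, 0.121, 0.017, -0.0, 0.001, 0.023, 0]
[-0.016, 0.133, 0.017, -0.0, 0.001, 0.023, 0]
[-0.02, 0.146, 0.017, -0.0, 0.001, 0.023, 0]
[-0.024, 0.158, 0.017, -0.0, 0.001, 0.023, 0]
[-0.029, 0.17, 0.017, -0.0, 0.001, 0.023, 0]
[-0.034, 0.182, 0.017, -0.0, 0.001, 0.023, 0]
[-0.04, 0.194, 0.017, -0.0, 0.001, 0.023, 0]
```

Call:
{"fn": "carry_out", "kwargs": {
  "moves": [0,0.016,0.01,0,0,0.004,0,0,0.03,0.01,0,0,0.008,0,0,0.043,0.01,0,0,0.012,0,0,0.056,0.01,0,0,0.016,0]
}}

```text
time: 18.4
tcp_pos: [0.5185, 0.1272, 0.2334]
orientation: [-1.0, 2.972, -0.006]
wrist_force: [4.7, -13.7, 2.4]
gripper_width: -0.0
```

```bash
python3 - <<'E'
from h import *
show()
E
```

```text
t 18.4 tip bed mm [-29.  140.5] z 67.4 toolx bed deg -145.5 tz [ 0.007 -0.002 -1.   ] F [  4.7 -13.7   2.4] M [-2.03 -0.74 -0.13] w -0.0 q [ 0.02  0.54  1.59 -0.    1.01  2.51]
```

Call:
{"fn": "carry_out", "kwargs": {
  "moves": [0,0.012,0,0,0,0,0,0,0.012,0,0,0,0,0]
}}

```text
time: 18.6
tcp_pos: [0.5182, 0.1273, 0.2336]
orientation: [-1.0, 2.971, -0.01]
wrist_force: [4.6, -7.9, -0.7]
gripper_width: 0.0005
```

```bash
python3 - <<'E'
from h import *
show()
E
```

```text
t 18.6 tip bed mm [-29.  140.2] z 67.6 toolx bed deg -145.5 tz [ 0.008 -0.004 -1.   ] F [ 4.6 -7.9 -0.7] M [-1.22 -0.6  -0.1 ] w 0.0005 q [ 0.02  0.54  1.59 -0.    1.01  2.51]
```

Call:
{"fn": "carry_out", "kwargs": {
  "moves": [0,-0.06,0,0,0,0,0,0,-0.15,-0.2,0,0,0,0,0,-0.15,-0.6,0,0,-0.02,0,0.3,-0.6,-0.9,0,0,-0.04,0,0.6,-0.9,-1,0,0,-0.06,0,0.6,-0.9,-1,0,0,-0.08,0]
}}

```text
time: 19.2
tcp_pos: [0.5239, 0.0161, 0.3359]
orientation: [-1.71, 2.628, -0.016]
wrist_force: [1.3, 0.1, -0.2]
gripper_width: -0.0001
```

```bash
python3 - <<'E'
from h import *
show()
for n in('side','top'):
    c=cam(n);f=c['frame'];y,x=(190,190) if n=='top' else (180,190)
    save(n+'12.png',cv2.resize(f[y:y+100,x:x+130],None,fx=6,fy=6,interpolation=cv2.INTER_CUBIC))
E
```

```text
t 19.2 tip bed mm [-28.2  28.7] z 170.0 toolx bed deg -116.6 tz [ 0.011 -0.005 -1.   ] F [ 1.3  0.1 -0.2] M [ 0.03  0.02 -0.  ] w -0.0001 q [-0.19  0.4   1.49 -0.    1.25  1.79]
```

View pics/side12.png

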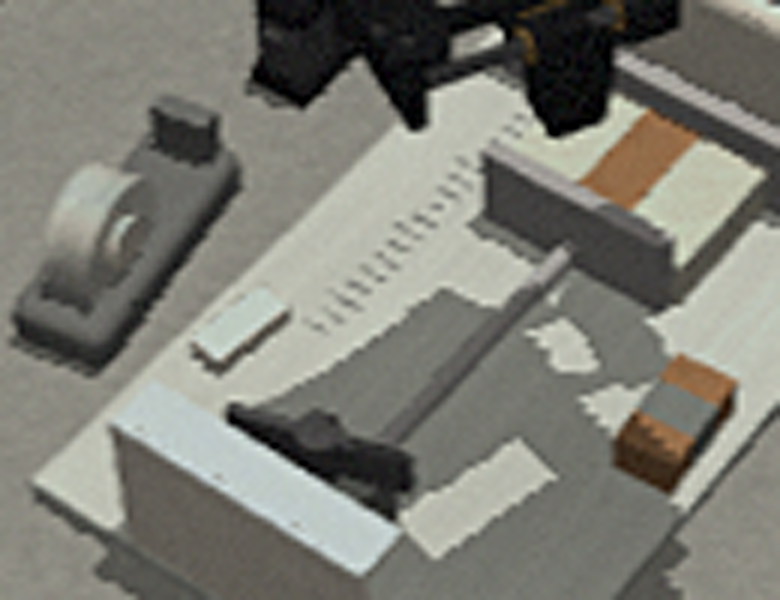

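View pics/top12.png

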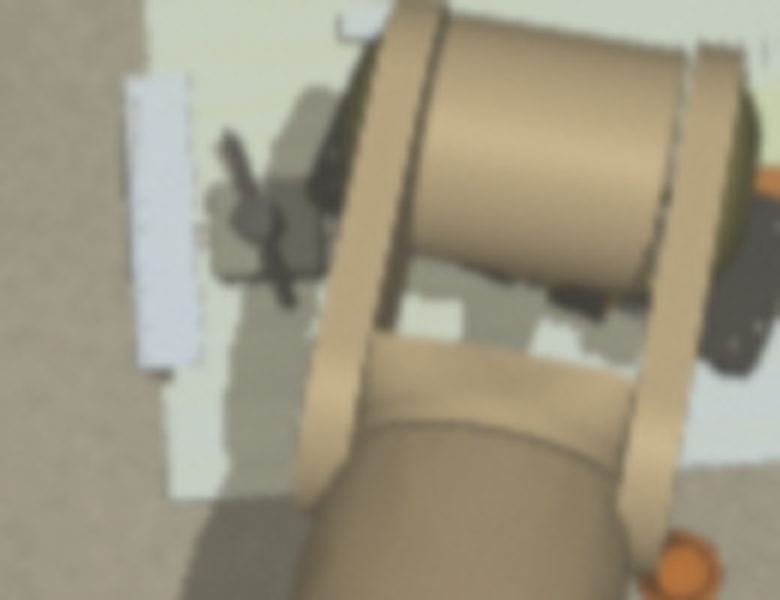

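```bash
python3 - <<'E'
from h import *
c=cam('top');b=[]
for px in((227.6,211.5),(238.3,241)):
    p=plane(c,[px],.082)[0];b.append(BR.T@(p[:2]-O)*1000)
v=b[0]-b[1];print(np.round(b,1),np.hypot(*v),np.degrees(np.arctan2(-v[1],v[0])))
P=cloud(c);g=c['frame'].max(2);z=P[...,2]
B=(P[...,:2]-O)@BR
w=(z>.070)&(z<.092)&(abs(B[...,0])<.05)&(B[...,1]>.11)&(B[...,1]<.187)&(g<110)
l=cv2.fitLine((B[w]*1000).astype(np.float32),cv2.DIST_L2,0,.01,.01).ravel();print(w.sum(),l,np.degrees(np.arctan2(-l[1],l[0])))
E
```

```text
[[ 39.6 174.6]
 [-41.6 150.3]] 84.71881077128573 -16.69531756132324
105 [  0.95934767   0.28222686  -2.977002   162.76271   ] -16.393154
```

```bash
python3 - <<'E'
from h import *
show()
rows([(-36,80,150,-116+8.4*k) for k in range(1,14)]+[(-36,80,150,0),(-36,122,150,0),(-36,122,110,0),(-36,122,68,0)])
E
```

```text
t 19.35 tip bed mm [-28.7  32.4] z 168.0 toolx bed deg -116.9 tz [ 0.007 -0.003 -1.   ] F [-0.1 -0.2 -0.2] M [0.06 0.01 0.01] w 0.0006 q [-0.19  0.4   1.49 -0.    1.25  1.81]
[-0.392, 0.269, 0.178, -0.001, -0.0, -0.026, 0]
[-0.392, 0.269, 0.178, -0.001, -0.0, -0.049, 0]
[-0.392, 0.269, 0.178, -0.001, -0.0, -0.073, 0]
[-0.392, 0.269, 0.178, -0.001, -0.0, -0.096, 0]
[-0.392, 0.269, 0.178, -0.001, -0.0, -0.119, 0]
[-0.392, 0.269, 0.178, -0.001, -0.001, -0.143, 0]
[-0.392, 0.269, 0.178, -0.001, -0.001, -0.166, 0]
[-0.392, 0.269, 0.178, -0.001, -0.001, -0.189, 0]
[-0.392, 0.269, 0.178, -0.001, -0.001, -0.213, 0]
[-0.392, 0.269, 0.178, -0.001, -0.001, -0.236, 0]
[-0.392, 0.269, 0.178, -0.001, -0.001, -0.259, 0]
[-0.392, 0.269, 0.178, -0.001, -0.001, -0.283, 0]
[-0.392, 0.269, 0.178, -0.001, -0.001, -0.306, 0]
[-0.392, 0.269, 0.178, -0.001, -0.001, -0.325, 0]
[-0.766, 0.459, 0.176, -0.001, -0.001, -0.325, 0]
[-0.766, 0.463, 0.576, -0.001, -0.001, -0.325, 0]
[-0.766, 0.466, 0.996, -0.001, -0.001, -0.325, 0]
```

Call:
{"fn": "carry_out", "kwargs": {
  "moves": [-0.39,0.27,0.1,0,0,-0.026,0,-0.39,0.27,0.1,0,0,-0.049,0,-0.39,0.27,0.1,0,0,-0.073,0,-0.39,0.27,0.1,0,0,-0.096,0,-0.39,0.27,0.1,0,0,-0.119,0,-0.39,0.27,0.1,0,0,-0.143,0,-0.39,0.27,0.1,0,0,-0.166,0,-0.39,0.27,0.1,0,0,-0.189,0,-0.39,0.27,0.1,0,0,-0.213,0,-0.39,0.27,0.1,0,0,-0.236,0,-0.39,0.27,0.1,0,0,-0.259,0,-0.39,0.27,0.1,0,0,-0.283,0,-0.39,0.27,0.1,0,0,-0.306,0,-0.39,0.27,0.18,0,0,-0.325,0,-0.77,0.46,0.18,0,0,-0.325,0,-0.77,0.46,0.5,0,0,-0.325,0,-0.77,0.46,0.9,0,0,-0.325,0,-0.77,0.46,1,0,0,-0.325,0,-0.77,0.46,1,0,0,-0.325,0]
}}

```text
time: 21.25
tcp_pos: [0.514, 0.1089, 0.2325]
orientation: [3.138, 0.075, 0.006]
wrist_force: [0.0, 0.0, 0.6]
gripper_width: 0.0007
```

```bash
python3 - <<'E'
from h import *
show()
rows([(-36,135,66,0),(-36,142,66,0)])
E
```

```text
t 21.25 tip bed mm [-34.9 122.2] z 66.5 toolx bed deg 0.0 tz [ 0.004 -0.003 -1.   ] F [0.  0.  0.6] M [-0.07 -0.09  0.05] w 0.0007 q [-0.02  0.53  1.61 -0.    1.   -0.06]
[-0.005, -0.123, 0.005, 0.001, -0.001, 0.0, 0]
[-0.005, -0.193, 0.004, 0.001, -0.001, 0.0, 0]
```

Call:
{"fn": "carry_out", "kwargs": {
  "moves": [0,-0.04,0,0,0,0,0,0,-0.08,0,0,0,0,0,0,-0.12,0,0,0,0,0,0,-0.14,0,0,0,0,0]
}}

```text
time: 21.65
tcp_pos: [0.5133, 0.1234, 0.2332]
orientation: [3.138, 0.076, 0.008]
wrist_force: [-0.8, -0.3, 0.6]
gripper_width: 0.0006
```

Call:
{"fn": "carry_out", "kwargs": {
  "moves": [0,-0.02,0,0,0,0,0,0,-0.03,0,0,0,0,0]
}}

```text
time: 21.85
tcp_pos: [0.5132, 0.1266, 0.2335]
orientation: [3.138, 0.076, 0.009]
wrist_force: [-0.5, 0.2, -0.4]
gripper_width: 0.0006
```

Call:
{"fn": "carry_out", "kwargs": {
  "moves": [0,-0.015,0,0,0,0,0,0,-0.02,0,0,0,0,0]
}}

```text
time: 22.05
tcp_pos: [0.5131, 0.1287, 0.2335]
orientation: [3.138, 0.076, 0.009]
wrist_force: [-0.4, 0.4, -0.1]
gripper_width: 0.0005
```

Call:
{"fn": "carry_out", "kwargs": {
  "moves": [0,-0.015,0,0,0,0,0,0,-0.02,0,0,0,0,0]
}}

```text
time: 22.25
tcp_pos: [0.5131, 0.13, 0.2335]
orientation: [3.135, 0.076, 0.008]
wrist_force: [-0.6, -9.4, 1.3]
gripper_width: 0.0005
```

Call:
{"fn": "carry_out", "kwargs": {
  "moves": [0,-0.015,0,0,0,0,0,0,-0.02,0,0,0,0,0]
}}

```text
time: 22.45
tcp_pos: [0.5131, 0.1309, 0.2335]
orientation: [3.132, 0.077, 0.007]
wrist_force: [-0.5, -14.4, 1.3]
gripper_width: 0.0005
```

```bash
python3 - <<'E'
from h import *
show()
E
```

```text
t 22.45 tip bed mm [-34.5 143.2] z 67.5 toolx bed deg 0.1 tz [ 0.005 -0.009 -1.   ] F [ -0.5 -14.4   1.3] M [-2.17  0.08  0.08] w 0.0005 q [ 0.03  0.54  1.6  -0.01  1.   -0.02]
```

Blocked at 14 N near the wing tip, which is over ten times the turning torque, so the screw is on its hard stop. I'm retreating now.

Call:
{"fn": "carry_out", "kwargs": {
  "moves": [0,0.05,0,0,0,0,0,0,0.2,-0.1,0,0,0,0,0,0.25,-0.5,0,0,0,0,0,0.25,-0.9,0,0,0,0,0,0.25,-1,0,0,0,0]
}}

```text
time: 22.95
tcp_pos: [0.5141, 0.106, 0.3384]
orientation: [3.132, 0.076, 0.019]
wrist_force: [-0.5, 0.4, -0.7]
gripper_width: 0.0003
```

Call:
{"fn": "carry_out", "kwargs": {
  "moves": [-0.2,0,-0.4,0,0,0,0,-0.5,-0.3,-0.8,0,0,0,0,-1,-0.6,-1,0,0,0,0,-1,-1,-1,0,0,0,0,-1,-1,-1,0,0,0,0]
}}

```text
time: 23.45
tcp_pos: [0.4056, 0.2046, 0.4376]
orientation: [3.133, 0.084, 0.022]
wrist_force: [0.1, -0.1, -0.3]
gripper_width: 0.0007
```

```bash
python3 - <<'E'
from h import *
import pickle
show()
for n in('side','top'):
    c=cam(n);f=c['frame'];y,x=(130,130) if n=='top' else (110,150)
    save(n+'13.png',cv2.resize(f[y:y+200,x:x+260],None,fx=3,fy=3,interpolation=cv2.INTER_CUBIC))
    P=cloud(c);z=P[...,2];B=np.dstack([(P[...,:2]-O)@BR,z])
    def q(name,m):
        p=B[m];print(n,name,len(p),np.percentile(p,[3,50,97],axis=0).round(4).tolist() if len(p) else '')
    i=abs(B[...,0])<.12
    q('stop',i&(z>.052)&(z<.068)&(B[...,1]>-.05)&(B[...,1]<.08))
    m=i&(z>.034)&(z<.046)&(B[...,1]>-.102)&(B[...,1]<-.025)&(abs(B[...,0])<.07);q('pack',m)
    print(cv2.minAreaRect((B[m][:,:2]*1000).astype(np.float32)))
    if n=='top':
        w=(z>.070)&(z<.092)&(abs(B[...,0])<.05)&(B[...,1]>.11)&(B[...,1]<.187)&(f.max(2)<110)
        l=cv2.fitLine((B[w][:,:2]*1000).astype(np.float32),cv2.DIST_L2,0,.01,.01).ravel();print(w.sum(),np.degrees(np.arctan2(-l[1],l[0])))
E
```

```text
t 23.45 tip bed mm [-136.8  222.3] z 271.6 toolx bed deg 0.3 tz [ 0.015 -0.007 -1.   ] F [ 0.1 -0.1 -0.3] M [-0.05 -0.12  0.01] w 0.0007 q [ 0.21  0.18  1.48 -0.01  1.46  0.16]
side stop 3 [[-0.0509, -0.0229, 0.0531], [-0.0506, -0.0176, 0.0584], [-0.0483, -0.0167, 0.0613]]
side pack 119 [[-0.0545, -0.0841, 0.0349], [-0.0358, -0.0688, 0.0396], [-0.011, -0.0537, 0.044]]
((-39.95960235595703, -57.489830017089844), (54.26461410522461, 54.85325622558594), 21.565784454345703)
top stop 139 [[-0.0452, -0.0267, 0.0533], [0.0009, -0.022, 0.0596], [0.0485, -0.0172, 0.0657]]
top pack 969 [[-0.0508, -0.0997, 0.0348], [-0.0017, -0.065, 0.0398], [0.0486, -0.0298, 0.045]]
((-2.1470184326171875, -63.42261505126953), (76.39048767089844, 109.87905883789062), 89.7277603149414)
98 -16.414083
```

View pics/top13.png

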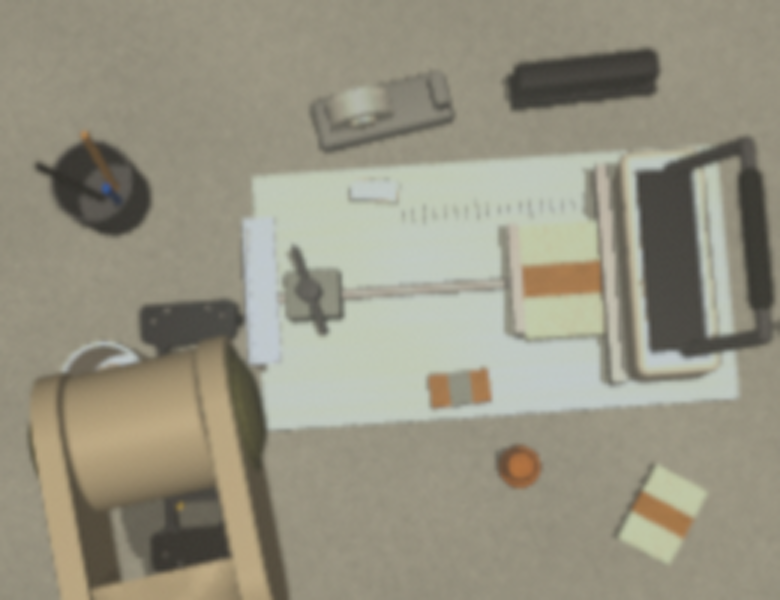

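View pics/side13.png

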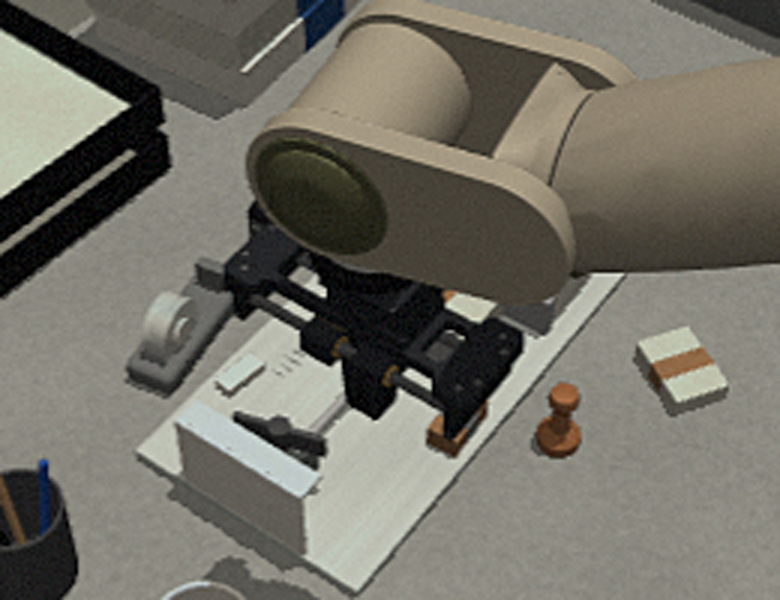

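```bash
python3 -c "
from plant import bot
print(bot.hand_in())"
```

```text
the job is handed in; nothing more can be done
None
```

The pack is snug and square against the fence, the wing screw is fully home, and the job is handed in at about 23.6 s of the 54 s allowed. No verdict was reported.

**What I did**
- With the fingers shut, I pushed the side stop until the resistance rose to about 15 N.
- I then turned the wing screw clockwise in three strokes until it stopped hard.
- A second push near the wing tip gave 14 N with no further turn, over ten times the torque the screw needs.
- I only pushed. Nothing was pinched or lifted.

**Last checks**

| Check | Measured | Expected |
|---|---|---|
| Middle of the stop, bed y | −22 mm | −21 mm when snug |
| Pack centre, bed y | −63 to −65 mm | −63 mm |
| Pack squareness to the bed | within about 0.3° | parallel |
| Wing screw angle, top camera | 343.6° (about 6.0 rad) | 6.0 rad, fully home |

- **Other things:** the bystanders visible in the last pictures show no sign of having moved. The arm covered most of the mug there, but it never went near it.
- **At hand-in:** the arm was clear of everything and the wrist force was about zero.
- **Weak checks:** the side camera's last view of the stop and pack was mostly hidden by the arm, so those numbers come from the top camera. The fingertip reading at the snug position was about 2 to 3 mm off what I expected, which I put down to fingertip thickness and calibration.

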